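# Close a batch of clock cases on the lever press

## Task

Swing the magnifier arm away to its clear stop, set every brass clock case, proud back upwards, in its own pocket of the press's carriage and push the carriage fully home under the press. Pull the lever all the way down so that the press closes the backs, ease it back up under control without letting it fly, then draw the carriage out to its end stop. Stand all the closed cases upright and flat inside the white tray, leaving the lever up and all other things on the bench as they lie.

Things in the scene. Friction and masses are not known exactly. Their poses are not given: they have to be found in the camera images.
- case1: round brass clock case standing face down, 60 mm diameter, 45 mm high without its back (52 mm with the back proud, 46 mm closed), about 0.3 kg; origin at the centre of its underside, z up. Grip the brass side by its diameter. May be absent (None): there are two or three cases
- case2: round brass clock case standing face down, 60 mm diameter, 45 mm high without its back (52 mm with the back proud, 46 mm closed), about 0.3 kg; origin at the centre of its underside, z up. Grip the brass side by its diameter. May be absent (None): there are two or three cases
- case3: round brass clock case standing face down, 60 mm diameter, 45 mm high without its back (52 mm with the back proud, 46 mm closed), about 0.3 kg; origin at the centre of its underside, z up. Grip the brass side by its diameter. May be absent (None): there are two or three cases
- back1 (a joint): steel press-fit back, a 53 mm disc on top of case1: 0 = open, 6 mm proud of closed; grows as it is pressed in, at most 0.006; more than 0.004 counts as closed. Needs about 14 N, then stays
- back2 (a joint): steel press-fit back, a 53 mm disc on top of case2: 0 = open, 6 mm proud of closed; grows as it is pressed in, at most 0.006; more than 0.004 counts as closed. Needs about 14 N, then stays
- back3 (a joint): steel press-fit back, a 53 mm disc on top of case3: 0 = open, 6 mm proud of closed; grows as it is pressed in, at most 0.006; more than 0.004 counts as closed. Needs about 14 N, then stays
- carriage_floor (a point): carriage of the press, an aluminium plate with a row of three open pockets: this point is the centre of the floor of the middle pocket (30 mm above the bench); the row runs along its x, the other pockets are at x = -0.076 and +0.076. Each pocket is 72 x 72 mm inside, between rims 4 mm thick and 8 mm high. The carriage slides along its y
- carriage_knob (a point): upright round grey knob of the carriage, 22 mm diameter, 50 mm tall, at y = -0.10 of the carriage; this point is on its axis, 20 mm below its top, 60 mm above the bench. Grip from above (keep the gripper's longer side along the carriage's x: the press head is near when the carriage is home)
- carriage (a joint): travel of the carriage, m: 0 = fully home under the press, 0.17 = drawn fully out to its end stop, towards -y of carriage_floor
- press: green bench press, base plate 330 x 150 mm, column at the far side (+x). Origin on the bench under the middle of the platen. Head above z = 0.16, from x = -0.115 to 0.175, y = -0.033 to 0.033, top at 0.25; under it the steel platen, 226 x 70 mm, its underside at z = 0.11 when up; its axes are parallel to those of the carriage
- lever_grip (a point): middle of the free part of the lever's handle bar, a grey round bar 19 mm thick and 120 mm long, parallel to the press's y; this point is 60 mm beyond the middle of the lever rod (towards +y) and 54 mm from the bar's free end. Grip it from above, fingers before and behind the bar
- lever_hinge (a point): point on the lever's axis (along the press's y) at the same y as lever_grip, 0.21 m from it, 0.20 m above the bench
- lever (a joint): angle of the lever, rad: 0 = up at rest (the lever points to the press's -x and 35 degrees upwards); 0.86 = fully down at its stop. A spring drives it back up; about 15 N at the handle holds it down while the backs are pressed. Let go low down it flies up, faster than 1.5 rad/s, which is forbidden
- lamp_knob (a point): upright round grey knob on the magnifier's swing arm, 20 mm diameter, standing 50 mm above the arm; this point is 22 mm below its top, 0.10 m from the arm's axis. Grip from above. The arm (16 mm wide, 12 mm thick, 0.205 m above the bench) ends in a magnifier 96 mm across, centred 0.225 m from the axis in the same direction
- lamp_hinge (a point): point on the upright axis of the swing arm, at the height of lamp_knob; the post is 22 mm thick on a round foot of 100 mm diameter
- lamp_arm (a joint): angle of the swing arm, rad, counter-clockwise from above: small = magnifier over the loading place, 2.44 = clear stop at the right; it stays where it is left, beyond 2.25 counts as clear
- tray_floor (a point): white tray with low walls for the finished cases, fixed on the bench: centre of its floor, 4 mm above the bench. Inside 238 mm along its x and 118 mm along its y; walls 4 mm thick, 12 mm above the floor
- screwdriver: bystander: screwdriver on the bench, to be left alone
- brush: bystander: brush on the bench, to be left alone
- loupe: bystander: eye loupe on the bench, to be left alone
- jar: bystander: lidded glass jar on the bench, to be left alone
- hammer: bystander: hammer on the bench, to be left alone
- bezel: bystander: brass bezel ring on the bench, to be left alone
- scrapbox: bystander: white parts box on the bench, to be left alone
Mind the look-alikes: they are no part of the job. Leave any green or orange look-alike of the case1 alone.

How it is judged (in metres and radians):
On the way, in this order (a step that is already met when the one before it is completed fails the run):
1. the magnifier arm is swung to its clear stop (value of joint lamp_arm above 2.25 rad), for 0.2 s.
2. every case stands in a pocket with its back still open, and the carriage is fully home under the press, lever up (x of case1 in the frame of carriage_floor between -0.088 and 0.088 m and y of case1 in the frame of carriage_floor between -0.012 and 0.012 m and z of case1 in the frame of carriage_floor between -0.006 and 0.005 m and angle between each of case1, case2, case3's own z axis and vertical below 0.1 rad and value of joint each of back1, back2, back3 below 0.002 m and x of case2 in the frame of carriage_floor between -0.088 and 0.088 m and y of case2 in the frame of carriage_floor between -0.012 and 0.012 m and z of case2 in the frame of carriage_floor between -0.006 and 0.005 m and x of case3 in the frame of carriage_floor between -0.088 and 0.088 m and y of case3 in the frame of carriage_floor between -0.012 and 0.012 m and z of case3 in the frame of carriage_floor between -0.006 and 0.005 m and value of joint carriage below 0.006 m and value of joint lever below 0.08 rad), for 0.2 s.
3. the lever is pulled fully down and the backs are closed, carriage home (value of joint lever above 0.81 rad and value of joint carriage below 0.01 m and value of joint each of back1, back2, back3 above 0.004 m), for 0.1 s.
4. the lever is back up (value of joint lever below 0.08 rad), for 0.2 s.
5. the carriage is drawn out to its end stop (value of joint carriage above 0.162 m), for 0.2 s.
At the end, for the whole second after the job is handed in: every case stands upright (within 0.1 rad) flat on the floor of the white tray (within 6 mm), its back closed by more than 4 mm, at rest; lever up (below 0.08 rad), carriage out (beyond 0.16 m), magnifier arm clear (beyond 2.2 rad) (x of case1 in the frame of tray_floor between -0.095 and 0.095 m and y of case1 in the frame of tray_floor between -0.035 and 0.035 m and z of case1 in the frame of tray_floor between -0.006 and 0.006 m and angle between each of case1, case2, case3's own z axis and vertical below 0.1 rad and value of joint each of back1, back2, back3 above 0.004 m and linear speed of each of case1, case2, case3 below 0.03 m/s and x of case2 in the frame of tray_floor between -0.095 and 0.095 m and y of case2 in the frame of tray_floor between -0.035 and 0.035 m and z of case2 in the frame of tray_floor between -0.006 and 0.006 m and x of case3 in the frame of tray_floor between -0.095 and 0.095 m and y of case3 in the frame of tray_floor between -0.035 and 0.035 m and z of case3 in the frame of tray_floor between -0.006 and 0.006 m and value of joint lever below 0.08 rad and value of joint carriage above 0.16 m and value of joint lamp_arm above 2.2 rad); the robot touches nothing.
It fails at once if the lever flies back (faster than 1.5 rad/s upwards) (velocity of joint lever below -1.5 rad/s).
It fails at once if another thing on the bench is disturbed (moved more than 40 mm) (distance of any of screwdriver, brush, loupe, jar, hammer, bezel, scrapbox from where it was at the start of the episode above 0.04 m).
Of case1, case2, case3 only 2 to 3 are there at a start; the rules pass over those that are not, and their reading is None.
At some moment in a run one of case1, case2, case3 may be knocked a few centimetres aside while the robot is not near it.
It also fails if it takes over 210 s, if anything falls off the work surface, if the arm or the gripper's body presses on something with over 40 N, if the wrist force passes 120 N, or if a joint passes its speed limit or range.

## Robot

A 6-joint arm with a two-finger parallel gripper is mounted at the origin on the work surface. World frame = base frame: x ahead of the robot, y to its left, z up, the work surface at z = 0. Lengths are in m, angles in degrees, forces in N, time in s.
With the tool pointing down it reaches from about 0.25 to 0.725 m from the base axis. Payload 9.7 kg.
Tool frame: the origin (TCP) lies on the centre line of the jaws, within the pads' length; the fingertips stand tip_extent ahead of it and the grasp point (between the pads) lies 3 mm ahead of it (tip_extent is the distance from the TCP to the fingertips, in m); z points along the fingers, y is the line along which they close (so a half turn about z gives the same grasp; the last joint's range is limited). The gripper opens to 85 mm and grips with 20 to 120 N. Pads are 22 mm wide; open, the fingers measure 114 mm over their backs; the gripper's body (76 mm by 85 mm) begins 54 mm behind the grasp point. The pads swing forward as they close: fully open they stand 13 mm farther back than shut.
Start: joints at [63.083, 4.979, 10.078, 95.1, 0, 90], TCP at [0.249, 0.49, 0.253] pointing down, gripper open.
Joint ranges: [-179.16, 179.16], [-48.56, 103.87], [-65.8, 70.77], [-126.05, 130.52], [-82.76, 87.17], [-180, 180]. Speed limits (degrees/s): [127.2, 127.2, 147.25, 180, 180, 180].

## Interface

Orientations are given as [roll, pitch, yaw] about the fixed x, y, z axes, in that order (R = Rz(yaw) Ry(pitch) Rx(roll)).
In Python, from workcell import * gives the robot as it stands.
- The arm moves only by the tool servo_tool, never from a script. Its argument "rows" is a list of rows, each an object with "offset": the shift along the tool's x, y, z as a fraction of full scale, a list of three; "yaw": the turn about the tool's z as a fraction of full scale; "claw": the closure, from 0 (fully open) to 1 (shut). A call has 1 to 12 rows; each row is the pose to reach, as a shift and turn from the pose commanded when the call began, along the tool's axes at that moment, turning the shorter way round; what a row does not reach only later rows make up. Full scale, the value 1, is 0.1 m for a shift and pi rad for a turn. A row lasts 1/8 s, in which the tool goes at most 62.5 mm and 10.7 degrees, less where a joint would pass 70% of its speed; a pose out of reach is approached as far as the arm can. A call with a number of a shift or a turn outside -1 to 1 is refused whole. A call with a gripper value outside its range is refused whole. The fingers move at their own pace and stop on an object; "squeeze" is the grip in N (left out, the last holds). Time passes only in rows, so rows that repeat a pose let the fingers close. It gives the time, the measured TCP pose, the force, the opening and the grip force at its end, in the units of the state.
- get_obs(): the state, without advancing time (a new reading comes with each control period).
- camera(name): name is "side" or "top"; returns (picture, depth): 400x640x3 uint8, red, green, blue; 400x640 float32, m along the optical axis (not along the pixel's ray), 0 where there is no reading.
- camera_info(name): a dict with "fx", "fy", "cx", "cy" (pixels), "cam_to_world" (4x4, takes a point from camera to world coordinates). Camera axes: x right, y up, looking along -z (the intrinsics and any distortion apply to the point x, -y, -z); pixel columns grow to the right and rows downward; lengths in m; the calibration is good to about 2 mm. A picture is of the moment at which its call begins. camera_info takes no time and is no camera call.
- job_done(): hands the job in; it is judged then, once.
The state is a dict: "time": time; "q": joint angles; "qd": joint speeds; "joint_efforts": joint torques, N m; "ee_pos": TCP position; "tcp_rot": TCP orientation; "wrist_force": force on the tool from outside, world axes, zero at the start; "torque": the same for the moment, N m; "opening": finger opening in m; "grasp_force": force on a finger pad.
Only numpy, scipy, OpenCV 4.12 (cv2) and the standard library are available. Lean on these libraries where they do the work, as an engineer would, in place of code of your own. Each camera call takes 0.05 s, during which the arm holds its last target. There are 200 camera calls.

## Working session

There is one attempt and no reset: what is moved stays moved. The work goes in short steps, Python scripts to look and compute and a tool call to move; the robot and the scene stay as the last step left them, time stands still between calls to the robot, and variables do not carry over. Pictures are saved under pics/ and viewed, at most 15 in all, crops included, and the job is handed in when it is done.

Besides the shell and the picture viewer there is one more tool, called after "Emit:" by a JSON object that holds its "op" and its "data", one argument or row to a line. servo_tool: Moves the arm, as the interface text tells. Its arguments: {"type":"object","properties":{"rows":{"type":"array"},"squeeze":{"type":"number"}},"required":["rows"]}

```bash
mkdir -p pics; cat > h.py <<'E'
from workcell import *
import numpy as np, cv2, json
def snap(n,tag):
    p,d=camera(n); cv2.imwrite(f'pics/{tag}.png',p[:,:,::-1]); np.save(f'pics/{tag}.npy',d); return p,d
def w(n,d,u,v,z=None):
    i=camera_info(n); T=np.array(i['cam_to_world'])
    if z is None:
        a=d[max(0,int(v)-1):int(v)+2,max(0,int(u)-1):int(u)+2]; a=a[a>0]; dd=np.median(a) if len(a) else 0
        return T[:3,:3]@(np.array([(u-i['cx'])/i['fx'],-(v-i['cy'])/i['fy'],-1])*dd)+T[:3,3]
    r=T[:3,:3]@np.array([(u-i['cx'])/i['fx'],-(v-i['cy'])/i['fy'],-1]); return T[:3,3]+r*(z-T[2,3])/r[2]
def st():
    o=get_obs(); print({k:(np.round(o[k],3).tolist()) for k in ['time','q','ee_pos','tcp_rot','wrist_force','opening','grasp_force']})
E
python3 - <<'E'
from h import *
st()
for n in ['top','side']:
    i=camera_info(n); print({k:(np.round(i[k],3).tolist()) if not isinstance(i[k],str) else i[k] for k in i})
    snap(n,n+'0')
o=get_obs(); print(o.keys())
E
```

```text
{'time': 0.0, 'q': [63.082, 5.011, 10.036, 95.101, -0.0, 90.0], 'ee_pos': [0.249, 0.49, 0.253], 'tcp_rot': [-179.925, 0.0, 153.082], 'wrist_force': [0.129, 0.106, 0.745], 'opening': 0.085, 'grasp_force': 0.0}
{'fx': 431.288, 'fy': 431.288, 'cx': 306.873, 'cy': 198.784, 'cam_to_world': [[0.01, 0.996, -0.089, 0.379], [-1.0, 0.009, -0.008, -0.044], [-0.007, 0.09, 0.996, 1.584], [0.0, 0.0, 0.0, 1.0]]}
{'fx': 476.148, 'fy': 476.148, 'cx': 315.473, 'cy': 189.317, 'cam_to_world': [[-0.975, 0.148, -0.165, 0.278], [-0.221, -0.598, 0.77, 1.04], [0.015, 0.788, 0.616, 1.045], [0.0, 0.0, 0.0, 1.0]]}
dict_keys(['time', 'q', 'qd', 'joint_efforts', 'ee_pos', 'tcp_rot', 'wrist_force', 'torque', 'grasp_force', 'opening'])
```

View pics/top0.png

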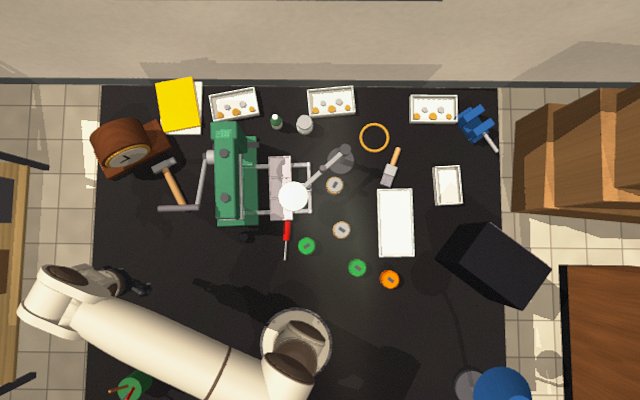

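View pics/side0.png

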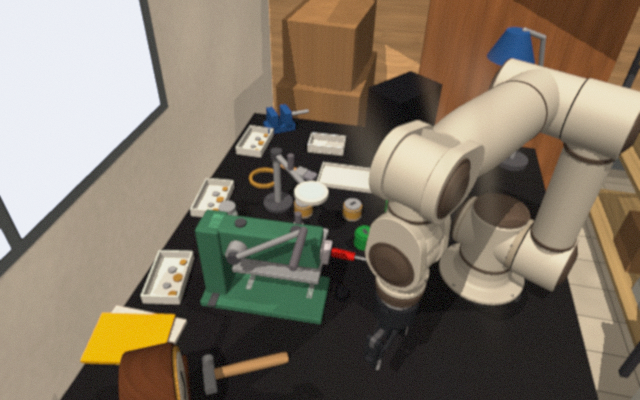

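```bash
python3 - <<'E'
from h import *
p=cv2.imread('pics/top0.png'); c=p[115:265,150:350]; cv2.imwrite('pics/c1.png',cv2.resize(c,None,fx=4,fy=4,interpolation=cv2.INTER_CUBIC))
p=cv2.imread('pics/side0.png'); c=p[130:280,190:390]; cv2.imwrite('pics/c2.png',cv2.resize(c,None,fx=4,fy=4,interpolation=cv2.INTER_CUBIC))
d=np.load('pics/top0.npy')
for n,u,v in [('caseA',334,185),('caseB',341,229),('mag',293,196),('green',307,245),('lampA',345,152),('leverbar',178,208),('tray',395,222),('trayTL',378,189),('trayBR',413,257),('trayTR',411,189),('trayBL',379,257),('base',300,350)]:
    print(n,np.round(w('top',d,u,v),3))
E
```

```text
caseA [ 0.567 -0.129  0.052]
caseB [ 0.411 -0.154  0.052]
mag [0.511 0.011 0.215]
green [ 0.353 -0.035  0.054]
lampA [ 0.654 -0.155  0.216]
leverbar [0.461 0.341 0.332]
tray [ 0.439 -0.355  0.004]
trayTL [ 0.559 -0.293  0.008]
trayBR [ 0.313 -0.42   0.001]
trayTR [ 0.56  -0.413  0.01 ]
trayBL [ 0.311 -0.297  0.   ]
base [ 0.042 -0.018  0.251]
```

View pics/c1.png

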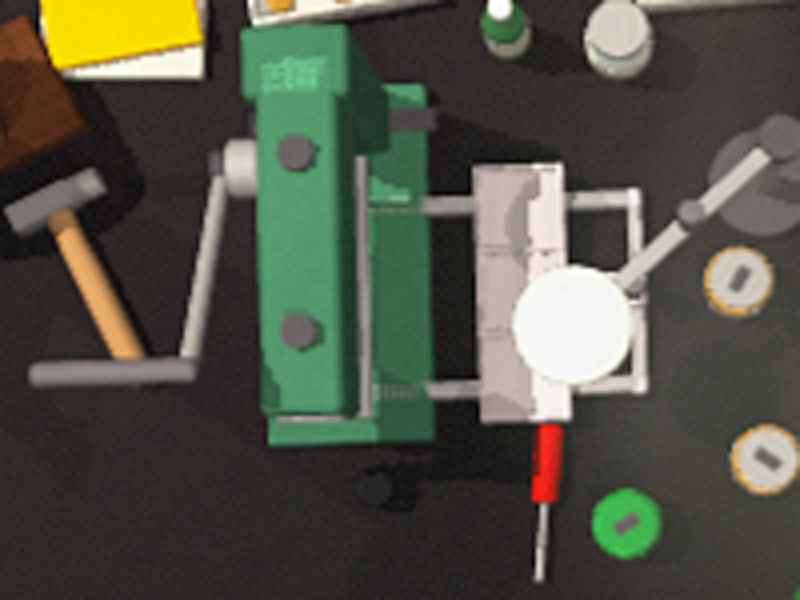

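View pics/c2.png

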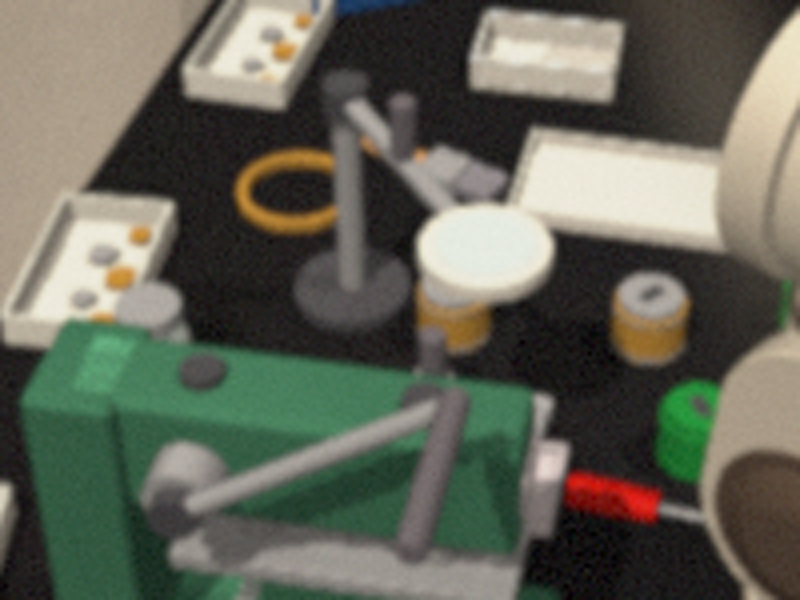

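```bash
cat >> h.py <<'E'
def ray(n,u,v):
    i=camera_info(n); T=np.array(i['cam_to_world']); r=T[:3,:3]@np.array([(u-i['cx'])/i['fx'],-(v-i['cy'])/i['fy'],-1]); return T[:3,3],r/np.linalg.norm(r)
def tri(a,b):
    (p,r),(q,s)=ray('top',*a),ray('side',*b)
    t=np.linalg.lstsq(np.c_[r,-s],q-p,rcond=None)[0]; x,y=p+r*t[0],q+s*t[1]; return np.round((x+y)/2,4),round(float(np.linalg.norm(x-y)),4)
E
python3 - <<'E'
from h import *
print('knobtop',tri((323,168),(290.5,155))); print('posttop',tri((345.5,150),(276.5,150)));print('B',tri((341.25,229.75),(353,203)))
print('mag',tri((293.2,196.2),(311,191)))
d=np.load('pics/top0.npy'); print(w('top',d,323,168),w('top',d,323,167), w('top',d,323,168,.262))
p=cv2.imread('pics/side0.png'); c=p[145:185,265:345]; cv2.imwrite('pics/c3.png',cv2.resize(c,None,fx=8,fy=8,interpolation=cv2.INTER_CUBIC))
p=cv2.imread('pics/top0.png'); c=p[140:180,300:380]; c2=cv2.resize(c,None,fx=8,fy=8,interpolation=cv2.INTER_CUBIC)
cv2.imwrite('pics/c3.png',np.vstack([c2[:290],cv2.resize(p[0:1,0:1],(640,8)),cv2.imread('pics/c3.png')[:290]]))
E
```

```text
knobtop (array([ 0.595 , -0.083 ,  0.2602]), 0.0009)
posttop (array([ 0.6605, -0.1558,  0.2207]), 0.0013)
B (array([ 0.4079, -0.155 ,  0.0558]), 0.0)
mag (array([0.5108, 0.0102, 0.2125]), 0.0009)
[ 0.59436711 -0.0830475   0.26114443] [ 0.59745379 -0.08301849  0.26142199] [ 0.59422799 -0.08302234  0.262     ]
```

View pics/c3.png

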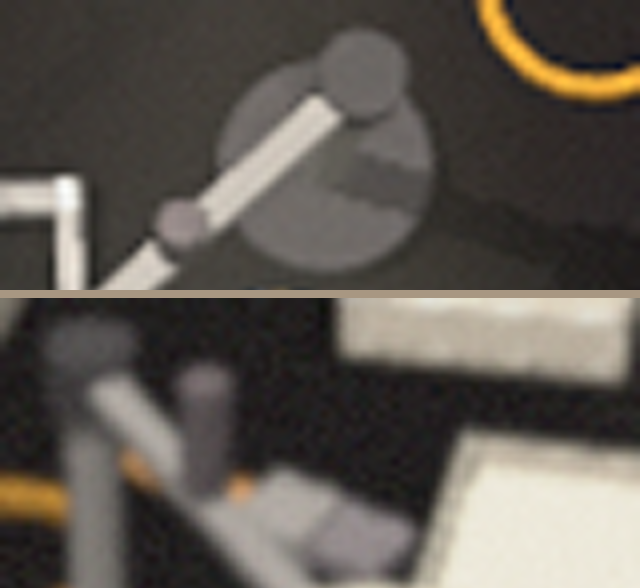

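Emit:
{"op": "servo_tool", "data": {
  "rows": [
    {"offset": [0, 0, -0.5], "yaw": 0.05, "claw": 0},
    {"offset": [0, 0, -1], "yaw": 0.1, "claw": 0}
  ]
}}

```text
time: 0.35
ee_pos: [0.2488, 0.49, 0.3538]
tcp_rot: [-179.9, 0.0, 134.8]
wrist_force: [1.1, 1.6, 1.1]
opening: 0.0855
grasp_force: 0.0
```

Emit:
{"op": "servo_tool", "data": {
  "rows": [
    {"offset": [0, 0, -0.5], "yaw": 0.05, "claw": 0},
    {"offset": [0, 0, -0.5], "yaw": 0.11, "claw": 0},
    {"offset": [0, 0, -0.5], "yaw": 0.17, "claw": 0},
    {"offset": [0, 0, -0.5], "yaw": 0.22, "claw": 0},
    {"offset": [0, 0, -0.5], "yaw": 0.25, "claw": 0},
    {"offset": [0, 0, -0.5], "yaw": 0.25, "claw": 0}
  ]
}}

```text
time: 1.1
ee_pos: [0.249, 0.4904, 0.4029]
tcp_rot: [-180.0, 0.0, 90.1]
wrist_force: [-0.6, 0.3, -0.2]
opening: 0.085
grasp_force: 0.0
```

Emit:
{"op": "servo_tool", "data": {
  "rows": [
    {"offset": [-0.5, 0.1, 0], "yaw": 0, "claw": 0},
    {"offset": [-1, 0.3, 0], "yaw": 0, "claw": 0},
    {"offset": [-1, 0.3, 0], "yaw": 0, "claw": 0}
  ]
}}

```text
time: 1.48
ee_pos: [0.2798, 0.388, 0.4044]
tcp_rot: [179.9, -0.1, 90.1]
wrist_force: [-0.6, -0.0, -0.3]
opening: 0.0856
grasp_force: 0.0
```

Emit:
{"op": "servo_tool", "data": {
  "rows": [
    {"offset": [-0.5, 0.3, 0], "yaw": 0, "claw": 0},
    {"offset": [-1, 0.6, 0], "yaw": 0, "claw": 0},
    {"offset": [-1, 0.6, 0], "yaw": 0, "claw": 0}
  ]
}}

```text
time: 1.85
ee_pos: [0.3406, 0.2885, 0.4035]
tcp_rot: [180.0, -0.0, 89.9]
wrist_force: [-0.5, -0.4, 0.3]
opening: 0.0855
grasp_force: 0.0
```

Emit:
{"op": "servo_tool", "data": {
  "rows": [
    {"offset": [-0.5, 0.3, 0], "yaw": 0, "claw": 0},
    {"offset": [-1, 0.6, 0], "yaw": 0, "claw": 0},
    {"offset": [-1, 0.6, 0], "yaw": 0, "claw": 0},
    {"offset": [-1, 0.6, 0], "yaw": 0, "claw": 0}
  ]
}}

```text
time: 2.35
ee_pos: [0.3994, 0.1916, 0.403]
tcp_rot: [-180.0, -0.0, 90.1]
wrist_force: [0.4, -0.2, 0.2]
opening: 0.0854
grasp_force: 0.0
```

Emit:
{"op": "servo_tool", "data": {
  "rows": [
    {"offset": [-0.5, 0.32, 0], "yaw": 0, "claw": 0},
    {"offset": [-0.95, 0.65, 0], "yaw": 0, "claw": 0},
    {"offset": [-0.95, 0.65, 0], "yaw": 0, "claw": 0}
  ]
}}

```text
time: 2.72
ee_pos: [0.4658, 0.0954, 0.4023]
tcp_rot: [-179.9, 0.0, 90.0]
wrist_force: [0.9, -0.2, -0.4]
opening: 0.0854
grasp_force: 0.0
```

Emit:
{"op": "servo_tool", "data": {
  "rows": [
    {"offset": [-0.5, 0.32, 0], "yaw": 0, "claw": 0},
    {"offset": [-0.95, 0.65, 0], "yaw": 0, "claw": 0},
    {"offset": [-0.95, 0.65, 0], "yaw": 0, "claw": 0}
  ]
}}

```text
time: 3.1
ee_pos: [0.5312, 0.0009, 0.4017]
tcp_rot: [-179.9, -0.0, 90.1]
wrist_force: [-0.3, -0.2, -0.4]
opening: 0.0858
grasp_force: 0.0
```

Emit:
{"op": "servo_tool", "data": {
  "rows": [
    {"offset": [-0.5, 0.32, 0], "yaw": 0, "claw": 0},
    {"offset": [-0.83, 0.655, 0], "yaw": 0, "claw": 0},
    {"offset": [-0.83, 0.655, 0], "yaw": 0, "claw": 0},
    {"offset": [-0.83, 0.655, 0.4], "yaw": 0, "claw": 0},
    {"offset": [-0.83, 0.655, 0.8], "yaw": 0, "claw": 0},
    {"offset": [-0.83, 0.655, 0.8], "yaw": 0, "claw": 0}
  ]
}}

```text
time: 3.85
ee_pos: [0.5936, -0.0792, 0.3208]
tcp_rot: [-179.7, -0.1, 90.2]
wrist_force: [-0.1, 0.3, 0.6]
opening: 0.0854
grasp_force: 0.0
```

```bash
python3 - <<'E'
from h import *
st(); snap('side','s1')
p=cv2.imread('pics/s1.png'); c=p[80:230,200:400]; cv2.imwrite('pics/c4.png',cv2.resize(c,None,fx=4,fy=4,interpolation=cv2.INTER_CUBIC))
E
```

```text
{'time': 3.85, 'q': [-7.612, 14.746, 28.901, 104.474, 0.025, 82.138], 'ee_pos': [0.594, -0.079, 0.321], 'tcp_rot': [-179.687, -0.068, 90.249], 'wrist_force': [-0.078, 0.252, 0.617], 'opening': 0.085, 'grasp_force': 0.0}
```

View pics/c4.png

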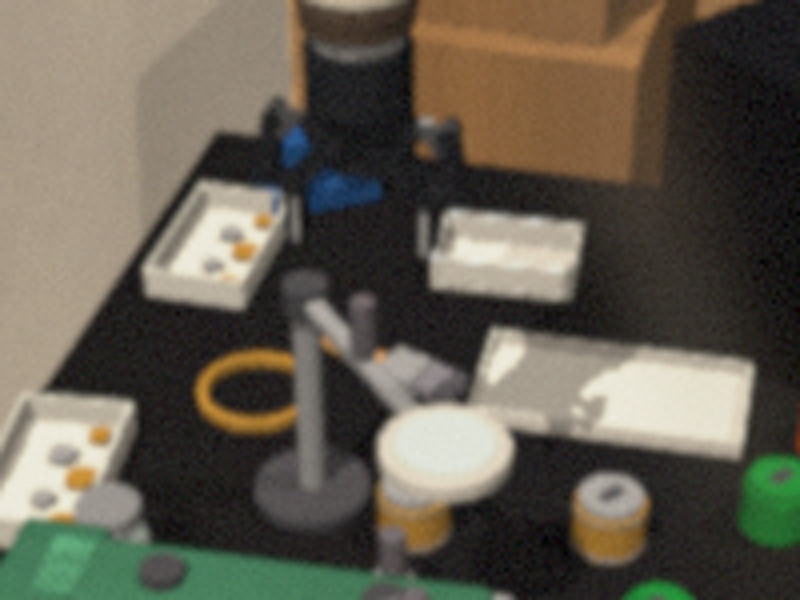

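Emit:
{"op": "servo_tool", "data": {
  "rows": [
    {"offset": [-0.03, 0, 0.4], "yaw": 0, "claw": 0},
    {"offset": [-0.03, 0, 0.73], "yaw": 0, "claw": 0},
    {"offset": [-0.03, 0, 0.73], "yaw": 0, "claw": 0.5},
    {"offset": [-0.03, 0, 0.73], "yaw": 0, "claw": 0.8},
    {"offset": [-0.03, 0, 0.73], "yaw": 0, "claw": 1},
    {"offset": [-0.03, 0, 0.73], "yaw": 0, "claw": 1},
    {"offset": [-0.03, 0, 0.73], "yaw": 0, "claw": 1},
    {"offset": [-0.03, 0, 0.73], "yaw": 0, "claw": 1}
  ],
  "squeeze": 30
}}

```text
time: 4.9
ee_pos: [0.5961, -0.0852, 0.2522]
tcp_rot: [179.8, 0.0, 90.1]
wrist_force: [1.9, -1.1, 5.6]
opening: 0.0194
grasp_force: 29.3
```

Emit:
{"op": "servo_tool", "data": {
  "rows": [
    {"offset": [-0.1, -0.09, 0], "yaw": 0, "claw": 1},
    {"offset": [-0.215, -0.17, 0], "yaw": 0, "claw": 1},
    {"offset": [-0.34, -0.235, 0], "yaw": 0, "claw": 1},
    {"offset": [-0.47, -0.28, 0], "yaw": 0, "claw": 1},
    {"offset": [-0.61, -0.31, 0], "yaw": 0, "claw": 1},
    {"offset": [-0.75, -0.315, 0], "yaw": 0, "claw": 1},
    {"offset": [-0.885, -0.3, 0], "yaw": 0, "claw": 1},
    {"offset": [-0.99, -0.28, 0], "yaw": 0, "claw": 1},
    {"offset": [-0.99, -0.28, 0], "yaw": 0, "claw": 1}
  ]
}}

```text
time: 6.02
ee_pos: [0.5667, -0.1852, 0.2518]
tcp_rot: [-180.0, 0.1, 90.0]
wrist_force: [-5.6, -0.4, 7.6]
opening: 0.0193
grasp_force: 30.5
```

Emit:
{"op": "servo_tool", "data": {
  "rows": [
    {"offset": [-0.13, 0.045, 0], "yaw": 0, "claw": 1},
    {"offset": [-0.255, 0.11, 0], "yaw": 0, "claw": 1},
    {"offset": [-0.37, 0.19, 0], "yaw": 0, "claw": 1},
    {"offset": [-0.47, 0.285, 0], "yaw": 0, "claw": 1},
    {"offset": [-0.56, 0.39, 0], "yaw": 0, "claw": 1},
    {"offset": [-0.63, 0.51, 0], "yaw": 0, "claw": 1},
    {"offset": [-0.63, 0.51, 0], "yaw": 0, "claw": 1}
  ]
}}

```text
time: 6.9
ee_pos: [0.6149, -0.2557, 0.2514]
tcp_rot: [-179.7, 0.8, 89.7]
wrist_force: [-21.3, -38.1, 6.4]
opening: 0.018
grasp_force: 53.3
```

Emit:
{"op": "servo_tool", "data": {
  "rows": [
    {"offset": [-0.055, 0.13, 0], "yaw": 0, "claw": 1},
    {"offset": [-0.055, 0.13, 0], "yaw": 0, "claw": 1}
  ]
}}

```text
time: 7.15
ee_pos: [0.6285, -0.2613, 0.2509]
tcp_rot: [-179.7, 0.8, 89.7]
wrist_force: [-18.7, -37.7, 3.6]
opening: 0.0175
grasp_force: 64.8
```

```bash
python3 - <<'E'
from h import *
st(); snap('side','s2');snap('top','t2')
p=cv2.imread('pics/s2.png'); c=p[60:210,200:400]; a=cv2.resize(c,None,fx=2,fy=2,interpolation=cv2.INTER_CUBIC)
p=cv2.imread('pics/t2.png'); c=p[115:265,200:400]; b=cv2.resize(c,None,fx=2,fy=2,interpolation=cv2.INTER_CUBIC)
cv2.imwrite('pics/c5.png',np.hstack([a,b]))
E
```

```text
{'time': 7.15, 'q': [-22.248, 24.38, 33.236, 98.827, -0.845, 68.078], 'ee_pos': [0.629, -0.261, 0.251], 'tcp_rot': [-179.712, 0.795, 89.676], 'wrist_force': [-18.698, -37.747, 3.601], 'opening': 0.017, 'grasp_force': 64.807}
```

View pics/c5.png

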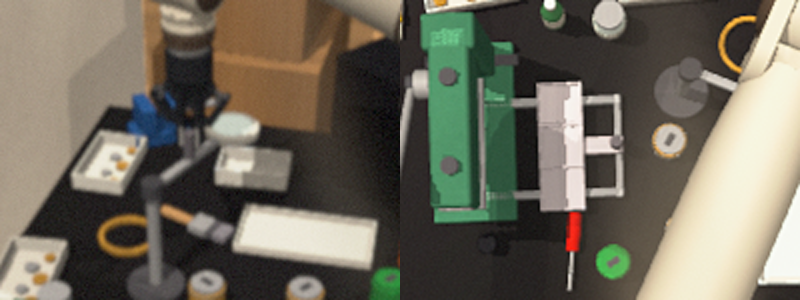

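Emit:
{"op": "servo_tool", "data": {
  "rows": [
    {"offset": [0.05, -0.02, 0], "yaw": 0, "claw": 0.5},
    {"offset": [0.05, -0.02, 0], "yaw": 0, "claw": 0},
    {"offset": [0.05, -0.02, 0], "yaw": 0, "claw": 0},
    {"offset": [0.05, -0.02, -0.5], "yaw": 0, "claw": 0},
    {"offset": [0.05, -0.02, -1], "yaw": 0, "claw": 0}
  ]
}}

```text
time: 7.88
ee_pos: [0.6292, -0.2468, 0.3512]
tcp_rot: [-179.9, -0.0, 90.1]
wrist_force: [1.0, -0.3, 1.3]
opening: 0.0855
grasp_force: 0.0
```

Emit:
{"op": "servo_tool", "data": {
  "rows": [
    {"offset": [0.5, -0.4, 0], "yaw": 0, "claw": 0},
    {"offset": [1, -0.8, 0], "yaw": 0, "claw": 0},
    {"offset": [1, -1, 0], "yaw": 0, "claw": 0},
    {"offset": [1, -1, 0], "yaw": 0, "claw": 0}
  ]
}}

```text
time: 8.38
ee_pos: [0.5284, -0.1466, 0.3517]
tcp_rot: [179.9, 0.0, 90.2]
wrist_force: [0.5, -0.4, 0.5]
opening: 0.0853
grasp_force: 0.0
```

Emit:
{"op": "servo_tool", "data": {
  "rows": [
    {"offset": [0.5, -0.5, 0], "yaw": 0, "claw": 0},
    {"offset": [1, -1, 0], "yaw": 0, "claw": 0},
    {"offset": [1, -1, 0], "yaw": 0, "claw": 0},
    {"offset": [1, -1, 0], "yaw": 0, "claw": 0}
  ]
}}

```text
time: 8.88
ee_pos: [0.4297, -0.0475, 0.3508]
tcp_rot: [179.9, 0.0, 90.2]
wrist_force: [0.4, -0.0, -0.1]
opening: 0.0855
grasp_force: 0.0
```

```bash
python3 - <<'E'
from h import *
st(); snap('side','s3');snap('top','t3')
p=cv2.imread('pics/s3.png'); c=p[60:210,200:400]; a=cv2.resize(c,None,fx=2,fy=2,interpolation=cv2.INTER_CUBIC)
p=cv2.imread('pics/t3.png'); c=p[115:265,240:440]; b=cv2.resize(c,None,fx=4,fy=4,interpolation=cv2.INTER_CUBIC)
cv2.imwrite('pics/c6.png',b)
E
```

```text
{'time': 8.875, 'q': [-6.304, -7.6, 8.866, 106.383, -0.007, 83.537], 'ee_pos': [0.43, -0.048, 0.351], 'tcp_rot': [179.919, 0.016, 90.158], 'wrist_force': [0.369, -0.022, -0.096], 'opening': 0.086, 'grasp_force': 0.0}
```

View pics/c6.png

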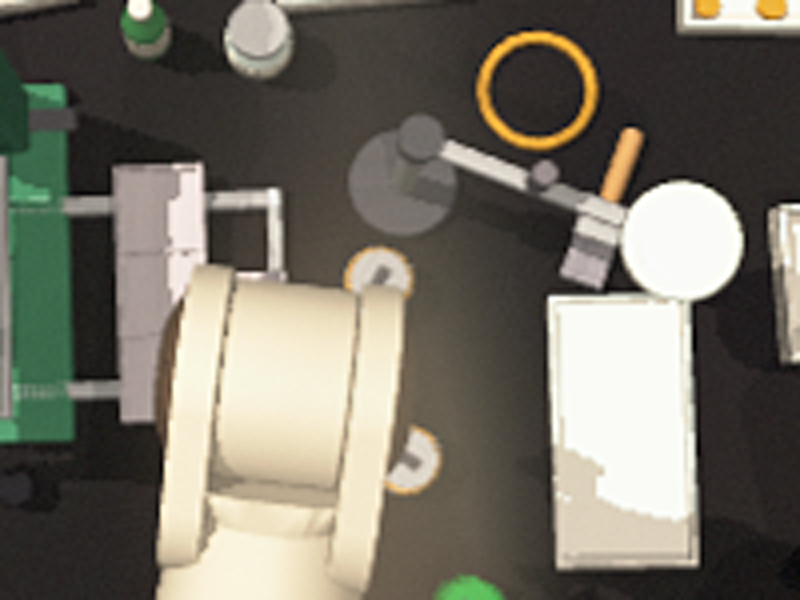

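```bash
python3 - <<'E'
from h import *
H=np.array([.663,-.156])
d=np.load('pics/t3.npy')
k=w('top',d,376.25,158.25,.262); m=w('top',d,410.75,175,.215); 
for q in (k,m): r=q[:2]-H; print(q,np.hypot(*r),np.degrees(np.arctan2(r[1],r[0]))%360)
for n,u,v in [('A',334.75,185),('A2',334.75+.2,184.8),('trTL',378,189.5),('trBR',414.5,256.5),('trTR',412.5,189.5),('trBL',379.5,257)]: print(n,w('top',d,u,v,.052 if n[0]=='A' else .016))
d0=np.load('pics/top0.npy')
for u,v in [(334.75,185.25),(341.25,229.75)]: print(w('top',d0,u,v,.052))
c=lambda x,y:(240+x/4,115+y/4)
# t2 crop top x2 origin (200,115): carriage
e=lambda x,y:(200+(x-400)/2,115+y/2)
d2=np.load('pics/t2.npy')
print('cknob',e(616,143),w('top',d2,*e(616,143)),w('top',d2,*e(616,143),.08))
for q in [(538,83),(581,82),(540,211),(583,210),(560,147),(550,105),(552,190)]: print(e(*q),w('top',d2,*e(*q),.038),w('top',d2,*e(*q)))
p=cv2.imread('pics/t2.png'); c=p[145:235,255:355]; cv2.imwrite('pics/c7.png',cv2.resize(c,None,fx=6,fy=6,interpolation=cv2.INTER_CUBIC))
E
```

```text
[ 0.62625126 -0.2479023   0.262     ] 0.09897728525489725 248.205137486366
[ 0.58174794 -0.36512395  0.215     ] 0.22435401255205153 248.7670887959896
A [ 0.56732315 -0.13161153  0.052     ]
A2 [ 0.56804986 -0.13232335  0.052     ]
trTL [ 0.55663645 -0.29169382  0.016     ]
trBR [ 0.31509012 -0.42184448  0.016     ]
trTR [ 0.55780087 -0.41754049  0.016     ]
trBL [ 0.3120061  -0.29593048  0.016     ]
[ 0.56642306 -0.13161533  0.052     ]
[ 0.40791885 -0.15529916  0.052     ]
cknob (308.0, 186.5) [ 0.55769958 -0.03616536  0.08018304] [ 0.5577213  -0.03616439  0.08      ]
(269.0, 156.5) [0.67113157 0.10684506 0.038     ] [0.6719856  0.10728678 0.03347621]
(290.5, 156.0) [0.67365347 0.02872295 0.038     ] [6.80854557e-01 3.05049067e-02 1.82494718e-04]
(270.0, 220.5) [0.43874403 0.09910265 0.038     ] [0.44016554 0.10252386 0.00106885]
(291.5, 220.0) [0.44128632 0.02202167 0.038     ] [0.44262924 0.02345328 0.00454022]
(280.0, 188.5) [0.55450975 0.06503285 0.038     ] [0.55546906 0.06563032 0.02953762]
(275.0, 167.5) [0.63093312 0.08435968 0.038     ] [0.63184503 0.08482521 0.03239815]
(276.0, 210.0) [0.47665727 0.078199   0.038     ] [0.47711702 0.07877628 0.03070355]
```

View pics/c7.png

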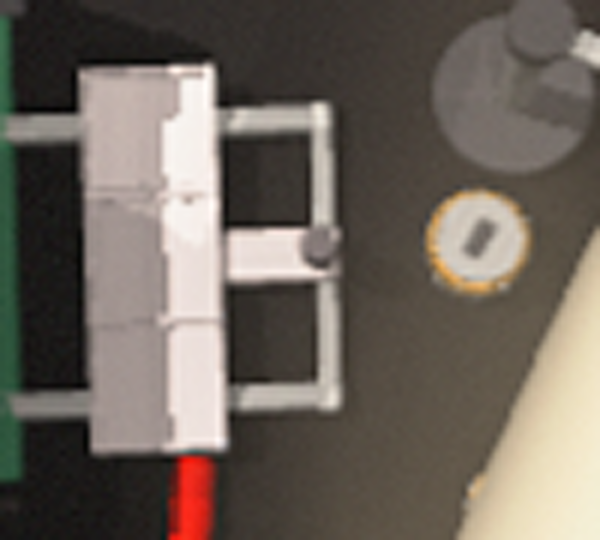

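Emit:
{"op": "servo_tool", "data": {
  "rows": [
    {"offset": [-0.5, 0.4, 0], "yaw": 0, "claw": 1},
    {"offset": [-1, 0.75, 0], "yaw": 0, "claw": 1},
    {"offset": [-1, 0.75, 0], "yaw": 0, "claw": 1}
  ]
}}

```text
time: 9.35
ee_pos: [0.5071, -0.1518, 0.3463]
tcp_rot: [-179.7, -0.1, 89.8]
wrist_force: [-0.2, 1.2, 0.6]
opening: 0.0318
grasp_force: 0.0
```

Emit:
{"op": "servo_tool", "data": {
  "rows": [
    {"offset": [-0.5, 0.4, 0], "yaw": 0, "claw": 1},
    {"offset": [-1, 0.75, 0], "yaw": 0, "claw": 1},
    {"offset": [-1, 0.75, 0], "yaw": 0, "claw": 1},
    {"offset": [-1, 0.75, 0.5], "yaw": 0, "claw": 1},
    {"offset": [-1, 0.75, 0.94], "yaw": 0, "claw": 1},
    {"offset": [-1, 0.75, 0.94], "yaw": 0, "claw": 1}
  ]
}}

```text
time: 10.1
ee_pos: [0.578, -0.2469, 0.2527]
tcp_rot: [-179.6, -0.2, 90.1]
wrist_force: [-0.8, -0.6, 0.4]
opening: 0.0001
grasp_force: 0.0
```

Emit:
{"op": "servo_tool", "data": {
  "rows": [
    {"offset": [-0.02, 0.1, 0], "yaw": 0, "claw": 1},
    {"offset": [-0.04, 0.2, 0], "yaw": 0, "claw": 1},
    {"offset": [-0.05, 0.25, 0], "yaw": 0, "claw": 1}
  ]
}}

```text
time: 10.48
ee_pos: [0.6058, -0.2529, 0.2577]
tcp_rot: [179.9, 0.1, 90.1]
wrist_force: [-1.2, -0.9, 0.8]
opening: -0.0003
grasp_force: 0.8
```

Emit:
{"op": "servo_tool", "data": {
  "rows": [
    {"offset": [-0.02, 0.05, 0], "yaw": 0, "claw": 1},
    {"offset": [-0.03, 0.1, 0], "yaw": 0, "claw": 1},
    {"offset": [-0.03, 0.1, 0], "yaw": 0, "claw": 1}
  ]
}}

```text
time: 10.85
ee_pos: [0.615, -0.2556, 0.256]
tcp_rot: [-180.0, -0.0, 90.1]
wrist_force: [-0.1, 0.4, -0.7]
opening: 0.0001
grasp_force: 0.0
```

Emit:
{"op": "servo_tool", "data": {
  "rows": [
    {"offset": [-0.01, 0.05, 0], "yaw": 0, "claw": 1},
    {"offset": [-0.01, 0.05, 0], "yaw": 0, "claw": 1}
  ]
}}

```text
time: 11.1
ee_pos: [0.6191, -0.2565, 0.2563]
tcp_rot: [-179.9, -0.0, 90.1]
wrist_force: [-5.0, 0.1, 0.1]
opening: 0.0002
grasp_force: 2.5
```

Emit:
{"op": "servo_tool", "data": {
  "rows": [
    {"offset": [-0.01, 0.05, 0], "yaw": 0, "claw": 1},
    {"offset": [-0.01, 0.05, 0], "yaw": 0, "claw": 1}
  ]
}}

```text
time: 11.35
ee_pos: [0.6197, -0.2567, 0.2563]
tcp_rot: [-179.4, -0.1, 90.0]
wrist_force: [-31.6, 6.8, 6.6]
opening: -0.0
grasp_force: 15.8
```

Emit:
{"op": "servo_tool", "data": {
  "rows": [
    {"offset": [0, -0.3, 0], "yaw": 0, "claw": 1},
    {"offset": [0, -0.3, -0.5], "yaw": 0, "claw": 0},
    {"offset": [0, -0.3, -0.9], "yaw": 0.05, "claw": 0},
    {"offset": [0, -0.3, -0.9], "yaw": 0.1, "claw": 0},
    {"offset": [0, -0.3, -0.9], "yaw": 0.16, "claw": 0},
    {"offset": [0.2, -0.4, -0.9], "yaw": 0.22, "claw": 0},
    {"offset": [0.4, -0.5, -0.9], "yaw": 0.28, "claw": 0},
    {"offset": [0.6, -0.55, -0.9], "yaw": 0.34, "claw": 0},
    {"offset": [0.8, -0.55, -0.9], "yaw": 0.4, "claw": 0},
    {"offset": [1, -0.55, -0.9], "yaw": 0.46, "claw": 0},
    {"offset": [1, -0.55, -0.9], "yaw": 0.5, "claw": 0},
    {"offset": [1, -0.55, -0.9], "yaw": 0.5, "claw": 0}
  ]
}}

```text
time: 12.85
ee_pos: [0.5696, -0.1573, 0.3465]
tcp_rot: [-180.0, -0.0, 0.2]
wrist_force: [0.7, -0.4, -0.1]
opening: 0.0852
grasp_force: 0.0
```

```bash
python3 - <<'E'
from h import *
st(); _,d=snap('top','t4'); p=cv2.imread('pics/t4.png')
h=cv2.cvtColor(p,cv2.COLOR_BGR2HSV)
m=cv2.inRange(h,(8,110,90),(28,255,255)); n,l,s,c=cv2.connectedComponentsWithStats(m)
for i in range(1,n):
    if s[i,4]>8: print(s[i],c[i])
E
```

```text
{'time': 12.85, 'q': [-15.444, 14.547, 31.656, 107.081, 0.011, 164.39], 'ee_pos': [0.57, -0.157, 0.346], 'tcp_rot': [-179.997, -0.029, 0.167], 'wrist_force': [0.678, -0.44, -0.092], 'opening': 0.085, 'grasp_force': 0.0}
[ 143   76   58   57 2121] [175.53088166 105.42385667]
[  518    88   122   129 10403] [587.39229069 161.03941171]
[345 105   5   5  21] [347.19047619 107.14285714]
[249 107   5   5  19] [251.15789474 108.84210526]
[312 107   7   7  34] [314.91176471 110.20588235]
[328 106   7   7  38] [331.07894737 108.63157895]
[232 109   8   7  41] [235.3902439  111.73170732]
[217 112   6   6  30] [219.36666667 114.63333333]
[414 113   6   7  31] [416.32258065 115.90322581]
[429 113   8   7  43] [432.41860465 116.02325581]
[446 114   6   5  22] [448.54545455 116.13636364]
[  90  119   60   59 1511] [112.40701522 143.59166115]
[396 148   5  11  20] [398.05 153.35]
[   0  162   30  223 3953] [ 12.41386289 267.9577536 ]
[162 167  24  38 298] [173.25167785 186.50671141]
[ 567  266   73  134 9277] [604.54263232 332.06446049]
[379 270  21  19 286] [388.84265734 278.82517483]
[108 386  20   7  33] [116.12121212 389.3030303 ]
```

Emit:
{"op": "servo_tool", "data": {
  "rows": [
    {"offset": [0, 0, 0], "yaw": -0.06, "claw": 0},
    {"offset": [0, 0, 0], "yaw": -0.12, "claw": 0},
    {"offset": [0, 0, 0], "yaw": -0.18, "claw": 0},
    {"offset": [0, 0, 0], "yaw": -0.24, "claw": 0},
    {"offset": [0, 0, 0], "yaw": -0.3, "claw": 0},
    {"offset": [0, 0, 0], "yaw": -0.36, "claw": 0},
    {"offset": [0, 0, 0], "yaw": -0.42, "claw": 0},
    {"offset": [0, 0, 0], "yaw": -0.48, "claw": 0},
    {"offset": [0, 0, 0], "yaw": -0.5, "claw": 0},
    {"offset": [0, 0, 0], "yaw": -0.5, "claw": 0}
  ]
}}

```text
time: 14.15
ee_pos: [0.5695, -0.1579, 0.3462]
tcp_rot: [180.0, -0.0, 90.2]
wrist_force: [0.5, 0.2, -0.2]
opening: 0.0853
grasp_force: 0.0
```

Emit:
{"op": "servo_tool", "data": {
  "rows": [
    {"offset": [0, 0, 0], "yaw": -0.06, "claw": 0},
    {"offset": [0, 0, 0], "yaw": -0.12, "claw": 0},
    {"offset": [0, 0, 0], "yaw": -0.18, "claw": 0},
    {"offset": [0, 0, 0], "yaw": -0.24, "claw": 0},
    {"offset": [0, 0, 0], "yaw": -0.3, "claw": 0},
    {"offset": [0, 0, 0], "yaw": -0.36, "claw": 0},
    {"offset": [0, 0, 0], "yaw": -0.42, "claw": 0},
    {"offset": [0, 0, 0], "yaw": -0.48, "claw": 0},
    {"offset": [0, 0, 0], "yaw": -0.5, "claw": 0},
    {"offset": [0, 0, 0], "yaw": -0.5, "claw": 0}
  ]
}}

```text
time: 15.4
ee_pos: [0.5695, -0.1578, 0.3462]
tcp_rot: [180.0, -0.0, -180.0]
wrist_force: [0.1, 0.4, -0.0]
opening: 0.0854
grasp_force: 0.0
```

```bash
python3 - <<'E'
from h import *
st(); snap('side','s5'); p=cv2.imread('pics/s5.png'); q=cv2.imread('pics/side0.png')
h=cv2.cvtColor(p,cv2.COLOR_BGR2HSV)
m=cv2.inRange(h,(8,110,90),(28,255,255)); n,l,s,c=cv2.connectedComponentsWithStats(m)
for i in range(1,n):
    if s[i,4]>60: print(s[i],c[i])
c=p[100:300,200:400]; cv2.imwrite('pics/c8.png',cv2.resize(c,None,fx=3,fy=3,interpolation=cv2.INTER_CUBIC))
E
```

```text
{'time': 15.4, 'q': [-15.485, 14.563, 31.648, 107.087, 0.003, -15.507], 'ee_pos': [0.569, -0.158, 0.346], 'tcp_rot': [179.997, -0.0, -179.978], 'wrist_force': [0.14, 0.425, -0.017], 'opening': 0.085, 'grasp_force': 0.0}
[ 269    0   30  113 1632] [279.58884804  58.79411765]
[  425     0   215   197 16254] [557.02737788  71.36255691]
[ 312   11  105  115 4813] [347.80344899  74.53584043]
[504  36  36 110 953] [522.28856243  97.71983211]
[ 581   69   59  275 6019] [620.3367669  203.75926234]
[436  89  13  26  99] [441.88888889  98.02020202]
[433 116   9  21  86] [436.44186047 129.20930233]
[280 162  16  10  91] [287.36263736 166.46153846]
[248 167  26  21 246] [260.2601626  177.54065041]
[399 175  20  23 370] [408.48648649 186.11351351]
[294 202  19  15 144] [303.86805556 209.91666667]
[343 206  18  14 153] [350.97385621 213.73856209]
[  80  312   96   88 5644] [133.34195606 352.49326719]
[173 347   8  53 227] [175.56387665 373.53303965]
[215 352  74  27 870] [251.90229885 364.54827586]
```

View pics/c8.png

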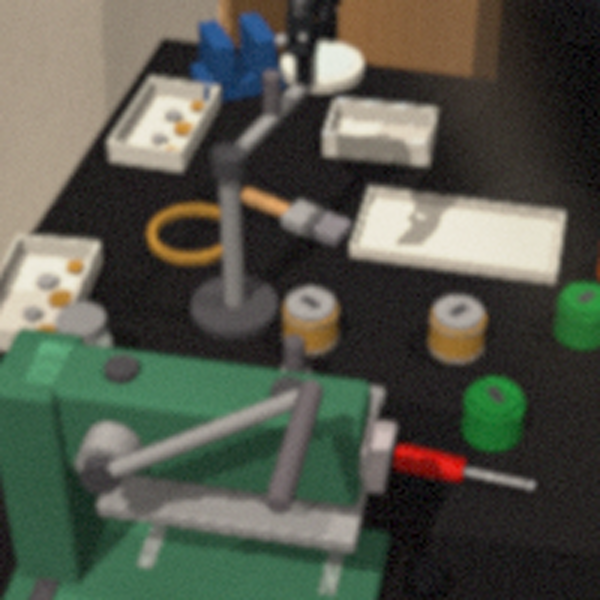

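Emit:
{"op": "servo_tool", "data": {
  "rows": [
    {"offset": [0.03, 0.265, 0.3], "yaw": 0, "claw": 0},
    {"offset": [0.03, 0.265, 0.7], "yaw": 0, "claw": 0},
    {"offset": [0.03, 0.265, 1], "yaw": 0, "claw": 0}
  ]
}}

```text
time: 15.82
ee_pos: [0.5661, -0.1308, 0.2447]
tcp_rot: [180.0, -0.0, 180.0]
wrist_force: [1.0, 0.2, 0.6]
opening: 0.0854
grasp_force: 0.0
```

Emit:
{"op": "servo_tool", "data": {
  "rows": [
    {"offset": [0, 0, 0.5], "yaw": 0, "claw": 0},
    {"offset": [0, 0, 1], "yaw": 0, "claw": 0},
    {"offset": [0, 0, 1], "yaw": 0, "claw": 0}
  ]
}}

```text
time: 16.2
ee_pos: [0.5642, -0.1307, 0.1426]
tcp_rot: [179.9, -0.4, 180.0]
wrist_force: [-0.8, -0.2, 0.9]
opening: 0.0854
grasp_force: 0.0
```

Emit:
{"op": "servo_tool", "data": {
  "rows": [
    {"offset": [0, 0, 0.3], "yaw": 0, "claw": 0},
    {"offset": [0, 0, 0.6], "yaw": 0, "claw": 0},
    {"offset": [0, 0, 0.9], "yaw": 0, "claw": 0},
    {"offset": [0, 0, 1], "yaw": 0, "claw": 0},
    {"offset": [0, 0, 1], "yaw": 0, "claw": 0}
  ]
}}

```text
time: 16.82
ee_pos: [0.567, -0.1313, 0.0477]
tcp_rot: [-180.0, 0.1, -179.9]
wrist_force: [0.1, 0.3, -0.1]
opening: 0.0852
grasp_force: 0.0
```

Emit:
{"op": "servo_tool", "data": {
  "rows": [
    {"offset": [0, 0, 0.11], "yaw": 0, "claw": 0},
    {"offset": [0, 0, 0.11], "yaw": 0, "claw": 0.2},
    {"offset": [0, 0, 0.11], "yaw": 0, "claw": 0.6},
    {"offset": [0, 0, 0.11], "yaw": 0, "claw": 0.6},
    {"offset": [0, 0, 0.11], "yaw": 0, "claw": 0.6}
  ],
  "squeeze": 40
}}

```text
time: 17.45
ee_pos: [0.5668, -0.1314, 0.0361]
tcp_rot: [-180.0, 0.1, -179.9]
wrist_force: [-0.8, -2.5, 5.4]
opening: 0.0589
grasp_force: 44.2
```

Emit:
{"op": "servo_tool", "data": {
  "rows": [
    {"offset": [0, 0, -0.1], "yaw": 0, "claw": 0.6},
    {"offset": [0, 0, -0.4], "yaw": 0, "claw": 0.6},
    {"offset": [0, 0, -0.8], "yaw": 0, "claw": 0.6},
    {"offset": [0, 0, -1], "yaw": 0, "claw": 0.6},
    {"offset": [0, 0, -1], "yaw": 0, "claw": 0.6}
  ]
}}

```text
time: 18.08
ee_pos: [0.567, -0.1311, 0.1368]
tcp_rot: [-180.0, 0.1, -179.9]
wrist_force: [0.1, 0.1, -4.6]
opening: 0.0586
grasp_force: 44.2
```

Emit:
{"op": "servo_tool", "data": {
  "rows": [
    {"offset": [-0.1, 0.3, -0.3], "yaw": 0, "claw": 0.6},
    {"offset": [-0.2, 0.6, -0.3], "yaw": 0, "claw": 0.6},
    {"offset": [-0.33, 1, -0.3], "yaw": 0, "claw": 0.6}
  ]
}}

```text
time: 18.45
ee_pos: [0.599, -0.0305, 0.1639]
tcp_rot: [180.0, -0.1, -180.0]
wrist_force: [-0.3, 0.0, -3.2]
opening: 0.0588
grasp_force: 45.1
```

Emit:
{"op": "servo_tool", "data": {
  "rows": [
    {"offset": [-0.1, 0.4, 0], "yaw": 0, "claw": 0.6},
    {"offset": [-0.25, 0.75, 0], "yaw": 0, "claw": 0.6},
    {"offset": [-0.32, 0.97, 0], "yaw": 0, "claw": 0.6},
    {"offset": [-0.32, 0.97, 0.3], "yaw": 0, "claw": 0.6},
    {"offset": [-0.32, 0.97, 0.6], "yaw": 0, "claw": 0.6},
    {"offset": [-0.32, 0.97, 0.6], "yaw": 0, "claw": 0.6}
  ]
}}

```text
time: 19.2
ee_pos: [0.6292, 0.0656, 0.1018]
tcp_rot: [-180.0, -0.4, -179.9]
wrist_force: [-0.5, 0.0, -4.1]
opening: 0.059
grasp_force: 44.9
```

Emit:
{"op": "servo_tool", "data": {
  "rows": [
    {"offset": [0, 0, 0.1], "yaw": 0, "claw": 0.6},
    {"offset": [0, 0, 0.2], "yaw": 0, "claw": 0.6},
    {"offset": [0, 0, 0.33], "yaw": 0, "claw": 0.6},
    {"offset": [0, 0, 0.36], "yaw": 0, "claw": 0.6},
    {"offset": [0, 0, 0.36], "yaw": 0, "claw": 0.6},
    {"offset": [0, 0, 0.36], "yaw": 0, "claw": 0.6}
  ]
}}

```text
time: 19.95
ee_pos: [0.6314, 0.066, 0.0698]
tcp_rot: [180.0, 0.0, -179.9]
wrist_force: [-0.4, 0.4, -3.3]
opening: 0.0588
grasp_force: 44.9
```

Emit:
{"op": "servo_tool", "data": {
  "rows": [
    {"offset": [0, 0, 0.03], "yaw": 0, "claw": 0.6},
    {"offset": [0, 0, 0.03], "yaw": 0, "claw": 0.6},
    {"offset": [0, 0, 0.03], "yaw": 0, "claw": 0.3},
    {"offset": [0, 0, 0.03], "yaw": 0, "claw": 0},
    {"offset": [0, 0, 0.03], "yaw": 0, "claw": 0},
    {"offset": [0, 0, -0.2], "yaw": 0, "claw": 0},
    {"offset": [0, 0, -0.5], "yaw": 0, "claw": 0},
    {"offset": [0, 0, -1], "yaw": 0, "claw": 0},
    {"offset": [0, 0, -1], "yaw": 0, "claw": 0}
  ]
}}

```text
time: 21.08
ee_pos: [0.6329, 0.0661, 0.1744]
tcp_rot: [180.0, 0.4, -179.9]
wrist_force: [0.3, -0.8, 0.3]
opening: 0.0856
grasp_force: 0.0
```

```bash
cat >> h.py <<'E'
def brass(n,lo=12):
    p,d=camera(n); h=cv2.cvtColor(p,cv2.COLOR_RGB2HSV); m=cv2.inRange(h,(8,100,80),(28,255,255)); k,l,s,c=cv2.connectedComponentsWithStats(cv2.dilate(m,np.ones((3,3))))
    return p,d,[(s[i].tolist(),np.round(c[i],1).tolist()) for i in range(1,k) if s[i,4]>lo]
E
python3 - <<'E'
from h import *
p,d,b=brass('top'); [print(x) for x in b if 260<x[1][0]<400 and 140<x[1][1]<260]
cv2.imwrite('pics/t6.png',p[:,:,::-1])
# disc of B: bright pixels at z>0.04
for name,(u0,v0) in {'B':(341,230),'A':(286,163)}.items():
    sub=[(u,v) for v in range(v0-20,v0+21) for u in range(u0-20,u0+21) if 0.04<w('top',d,u,v)[2]<0.09]
    if sub:
        q=np.array(sub); print(name,len(q),q.mean(0),w('top',d,*q.mean(0),.052 if name=='B' else .082), np.median([w('top',d,*x)[2] for x in sub]))
p,d,b=brass('side'); [print(x) for x in b if 240<x[1][0]<400 and 140<x[1][1]<300]
E
```

```text
([391, 146, 11, 14, 117], [396.1, 152.5])
([389, 162, 7, 5, 29], [392.1, 163.9])
([332, 220, 20, 20, 193], [340.9, 229.7])
B 223 [340.94618834 229.15246637] [ 0.41002007 -0.15421738  0.052     ] 0.051015734814009006Traceback (most recent call last):
  File "<stdin>", line 6, in <module>
  File "h.py", line 6, in w
    i=camera_info(n); T=np.array(i['cam_to_world'])
ValueError: time passes only in moves, steps and waits
```

Emit:
{"op": "servo_tool", "data": {
  "rows": [
    {"offset": [0.5, -0.5, 0], "yaw": 0, "claw": 0},
    {"offset": [1, -1, 0], "yaw": 0, "claw": 0},
    {"offset": [1, -1, 0], "yaw": 0, "claw": 0}
  ]
}}

```text
time: 21.5
ee_pos: [0.5289, -0.0359, 0.1684]
tcp_rot: [-180.0, -0.1, 180.0]
wrist_force: [1.8, 0.4, -0.5]
opening: 0.0854
grasp_force: 0.0
```

Emit:
{"op": "servo_tool", "data": {
  "rows": [
    {"offset": [0.5, -0.5, 0], "yaw": 0, "claw": 0},
    {"offset": [1, -1, 0], "yaw": 0, "claw": 0},
    {"offset": [1, -1, 0], "yaw": 0, "claw": 0}
  ]
}}

```text
time: 21.88
ee_pos: [0.4297, -0.1357, 0.1689]
tcp_rot: [-180.0, -0.0, 180.0]
wrist_force: [-0.3, 0.8, 0.5]
opening: 0.0851
grasp_force: 0.0
```

Emit:
{"op": "servo_tool", "data": {
  "rows": [
    {"offset": [0.24, -0.21, 0], "yaw": 0, "claw": 0},
    {"offset": [0.24, -0.21, 0.3], "yaw": 0, "claw": 0},
    {"offset": [0.24, -0.21, 0.7], "yaw": 0, "claw": 0},
    {"offset": [0.24, -0.21, 0.9], "yaw": 0, "claw": 0},
    {"offset": [0.24, -0.21, 0.9], "yaw": 0, "claw": 0}
  ]
}}

```text
time: 22.5
ee_pos: [0.4069, -0.1546, 0.0776]
tcp_rot: [179.9, -0.2, -179.9]
wrist_force: [0.5, -0.2, 0.3]
opening: 0.0853
grasp_force: 0.0
```

Emit:
{"op": "servo_tool", "data": {
  "rows": [
    {"offset": [0, 0, 0.2], "yaw": 0, "claw": 0},
    {"offset": [0, 0, 0.41], "yaw": 0, "claw": 0},
    {"offset": [0, 0, 0.41], "yaw": 0, "claw": 0},
    {"offset": [0, 0, 0.41], "yaw": 0, "claw": 0.2},
    {"offset": [0, 0, 0.41], "yaw": 0, "claw": 0.6},
    {"offset": [0, 0, 0.41], "yaw": 0, "claw": 0.6},
    {"offset": [0, 0, 0.41], "yaw": 0, "claw": 0.6}
  ],
  "squeeze": 40
}}

```text
time: 23.38
ee_pos: [0.4084, -0.1559, 0.0402]
tcp_rot: [-179.9, 0.1, -179.9]
wrist_force: [-0.2, -1.6, 5.8]
opening: 0.0587
grasp_force: 42.4
```

Emit:
{"op": "servo_tool", "data": {
  "rows": [
    {"offset": [0, 0, -0.1], "yaw": 0, "claw": 0.6},
    {"offset": [0, 0, -0.4], "yaw": 0, "claw": 0.6},
    {"offset": [0, 0, -0.8], "yaw": 0, "claw": 0.6},
    {"offset": [0, 0, -1], "yaw": 0, "claw": 0.6},
    {"offset": [0, 0, -1], "yaw": 0, "claw": 0.6}
  ]
}}

```text
time: 24.0
ee_pos: [0.4082, -0.1556, 0.1402]
tcp_rot: [-179.9, 0.2, -179.9]
wrist_force: [0.7, -0.0, -4.3]
opening: 0.0589
grasp_force: 44.2
```

Emit:
{"op": "servo_tool", "data": {
  "rows": [
    {"offset": [0, 0.3, -0.2], "yaw": 0, "claw": 0.6},
    {"offset": [-0.1, 0.6, -0.2], "yaw": 0, "claw": 0.6},
    {"offset": [-0.2, 1, -0.2], "yaw": 0, "claw": 0.6}
  ]
}}

```text
time: 24.38
ee_pos: [0.4271, -0.0546, 0.1574]
tcp_rot: [180.0, -0.1, -180.0]
wrist_force: [0.7, -0.2, -3.8]
opening: 0.0589
grasp_force: 44.6
```

Emit:
{"op": "servo_tool", "data": {
  "rows": [
    {"offset": [-0.15, 0.4, 0], "yaw": 0, "claw": 0.6},
    {"offset": [-0.35, 0.8, 0], "yaw": 0, "claw": 0.6},
    {"offset": [-0.52, 1, 0], "yaw": 0, "claw": 0.6}
  ]
}}

```text
time: 24.75
ee_pos: [0.4791, 0.0467, 0.157]
tcp_rot: [180.0, -0.1, -179.8]
wrist_force: [-0.0, -0.4, -2.8]
opening: 0.0587
grasp_force: 44.6
```

Emit:
{"op": "servo_tool", "data": {
  "rows": [
    {"offset": [0, 0.16, 0], "yaw": 0, "claw": 0.6},
    {"offset": [0, 0.16, 0.25], "yaw": 0, "claw": 0.6},
    {"offset": [0, 0.16, 0.5], "yaw": 0, "claw": 0.6},
    {"offset": [0, 0.16, 0.5], "yaw": 0, "claw": 0.6},
    {"offset": [0, 0.16, 0.5], "yaw": 0, "claw": 0.6}
  ]
}}

```text
time: 25.38
ee_pos: [0.479, 0.0606, 0.109]
tcp_rot: [180.0, 0.0, -179.9]
wrist_force: [0.3, 0.1, -2.6]
opening: 0.0587
grasp_force: 44.5
```

Down 0.038, release, lift.

Emit:
{"op": "servo_tool", "data": {
  "rows": [
    {"offset": [0, 0, 0.12], "yaw": 0, "claw": 0.6},
    {"offset": [0, 0, 0.24], "yaw": 0, "claw": 0.6},
    {"offset": [0, 0, 0.34], "yaw": 0, "claw": 0.6},
    {"offset": [0, 0, 0.38], "yaw": 0, "claw": 0.6},
    {"offset": [0, 0, 0.38], "yaw": 0, "claw": 0.6}
  ]
}}

```text
time: 26.0
ee_pos: [0.4791, 0.0607, 0.0703]
tcp_rot: [-180.0, 0.0, -179.9]
wrist_force: [-0.8, 0.0, -3.9]
opening: 0.0591
grasp_force: 44.9
```

Emit:
{"op": "servo_tool", "data": {
  "rows": [
    {"offset": [0, 0, 0], "yaw": 0, "claw": 0.6},
    {"offset": [0, 0, 0], "yaw": 0, "claw": 0.3},
    {"offset": [0, 0, 0], "yaw": 0, "claw": 0},
    {"offset": [0, 0, 0], "yaw": 0, "claw": 0},
    {"offset": [0, 0, -0.25], "yaw": 0, "claw": 0},
    {"offset": [0, 0, -0.6], "yaw": 0, "claw": 0},
    {"offset": [0, 0, -1], "yaw": 0, "claw": 0},
    {"offset": [0, 0, -1], "yaw": 0, "claw": 0}
  ]
}}

```text
time: 27.0
ee_pos: [0.4806, 0.0609, 0.1737]
tcp_rot: [180.0, 0.3, -179.9]
wrist_force: [0.1, 0.2, -0.1]
opening: 0.0851
grasp_force: 0.0
```

Emit:
{"op": "servo_tool", "data": {
  "rows": [
    {"offset": [0.1, -0.3, -0.2], "yaw": 0.06, "claw": 0},
    {"offset": [0.2, -0.6, -0.2], "yaw": 0.12, "claw": 0},
    {"offset": [0.3, -1, -0.2], "yaw": 0.18, "claw": 0},
    {"offset": [0.3, -1, -0.2], "yaw": 0.24, "claw": 0},
    {"offset": [0.3, -1, -0.2], "yaw": 0.3, "claw": 0},
    {"offset": [0.3, -1, -0.2], "yaw": 0.36, "claw": 0},
    {"offset": [0.3, -1, -0.2], "yaw": 0.42, "claw": 0},
    {"offset": [0.3, -1, -0.2], "yaw": 0.48, "claw": 0},
    {"offset": [0.3, -1, -0.2], "yaw": 0.5, "claw": 0},
    {"offset": [0.3, -1, -0.2], "yaw": 0.5, "claw": 0}
  ]
}}

```text
time: 28.25
ee_pos: [0.4491, -0.0393, 0.1896]
tcp_rot: [-180.0, -0.0, 90.1]
wrist_force: [-1.0, -0.8, -0.1]
opening: 0.0854
grasp_force: 0.0
```

```bash
python3 - <<'E'
from h import *
st(); snap('top','t7'); snap('side','s7')
p=cv2.imread('pics/t7.png'); c=p[140:240,255:355]; a=cv2.resize(c,None,fx=4,fy=4,interpolation=cv2.INTER_CUBIC)
p=cv2.imread('pics/s7.png'); c=p[170:270,240:340]; b=cv2.resize(c,None,fx=4,fy=4,interpolation=cv2.INTER_CUBIC)
cv2.imwrite('pics/c9.png',np.hstack([a,b]))
E
```

```text
{'time': 28.25, 'q': [-5.001, -9.379, -10.891, 88.533, -0.001, 84.882], 'ee_pos': [0.449, -0.039, 0.19], 'tcp_rot': [-179.954, -0.003, 90.117], 'wrist_force': [-0.996, -0.755, -0.098], 'opening': 0.085, 'grasp_force': 0.0}
```

View pics/c9.png

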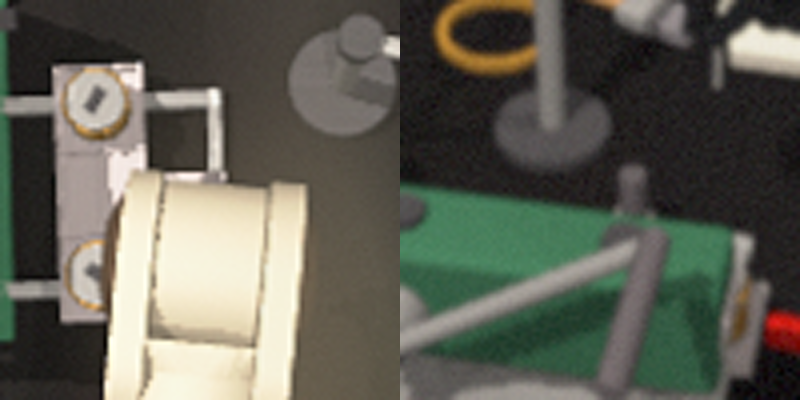

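Emit:
{"op": "servo_tool", "data": {
  "rows": [
    {"offset": [0.02, 0.5, 0], "yaw": 0, "claw": 0},
    {"offset": [0.02, 1, 0], "yaw": 0, "claw": 0},
    {"offset": [0.02, 1, 0], "yaw": 0, "claw": 0},
    {"offset": [0.02, 1, 0], "yaw": 0, "claw": 0}
  ]
}}

```text
time: 28.85
ee_pos: [0.5488, -0.0371, 0.1898]
tcp_rot: [-179.9, -0.0, 90.1]
wrist_force: [-0.4, -0.6, 1.4]
opening: 0.0853
grasp_force: 0.0
```

Emit:
{"op": "servo_tool", "data": {
  "rows": [
    {"offset": [0, 0.1, 0.2], "yaw": 0, "claw": 0},
    {"offset": [0, 0.1, 0.6], "yaw": 0, "claw": 0},
    {"offset": [0, 0.1, 1], "yaw": 0, "claw": 0},
    {"offset": [0, 0.1, 1], "yaw": 0, "claw": 0},
    {"offset": [0, 0.1, 1], "yaw": 0, "claw": 0}
  ]
}}

```text
time: 29.48
ee_pos: [0.5596, -0.0372, 0.0917]
tcp_rot: [179.9, 0.0, 90.1]
wrist_force: [0.6, -0.6, -0.1]
opening: 0.0852
grasp_force: 0.0
```

Emit:
{"op": "servo_tool", "data": {
  "rows": [
    {"offset": [0, 0, 0.15], "yaw": 0, "claw": 0},
    {"offset": [0, 0, 0.27], "yaw": 0, "claw": 0},
    {"offset": [0, 0, 0.27], "yaw": 0, "claw": 0.5},
    {"offset": [0, 0, 0.27], "yaw": 0, "claw": 1},
    {"offset": [0, 0, 0.27], "yaw": 0, "claw": 1},
    {"offset": [0, 0, 0.27], "yaw": 0, "claw": 1},
    {"offset": [0, 0, 0.27], "yaw": 0, "claw": 1}
  ],
  "squeeze": 50
}}

```text
time: 30.35
ee_pos: [0.5628, -0.0372, 0.0644]
tcp_rot: [179.6, 0.0, 90.1]
wrist_force: [19.1, 0.8, -6.1]
opening: 0.0213
grasp_force: 50.5
```

Emit:
{"op": "servo_tool", "data": {
  "rows": [
    {"offset": [0.05, 0, 0], "yaw": 0, "claw": 1},
    {"offset": [0.12, 0, 0], "yaw": 0, "claw": 1},
    {"offset": [0.2, -0.01, 0], "yaw": 0, "claw": 1},
    {"offset": [0.3, -0.01, 0], "yaw": 0, "claw": 1},
    {"offset": [0.4, -0.01, 0], "yaw": 0, "claw": 1},
    {"offset": [0.5, -0.02, 0], "yaw": 0, "claw": 1},
    {"offset": [0.6, -0.02, 0], "yaw": 0, "claw": 1},
    {"offset": [0.7, -0.02, 0], "yaw": 0, "claw": 1},
    {"offset": [0.8, -0.03, 0], "yaw": 0, "claw": 1},
    {"offset": [0.8, -0.03, 0], "yaw": 0, "claw": 1}
  ]
}}

```text
time: 31.6
ee_pos: [0.559, 0.0438, 0.0644]
tcp_rot: [179.6, -0.1, 90.1]
wrist_force: [14.5, 3.5, -4.5]
opening: 0.0204
grasp_force: 50.5
```

Emit:
{"op": "servo_tool", "data": {
  "rows": [
    {"offset": [0.08, 0.01, 0], "yaw": 0, "claw": 1},
    {"offset": [0.18, 0.01, 0], "yaw": 0, "claw": 1},
    {"offset": [0.28, 0.01, 0], "yaw": 0, "claw": 1},
    {"offset": [0.38, 0, 0], "yaw": 0, "claw": 1},
    {"offset": [0.48, 0, 0], "yaw": 0, "claw": 1},
    {"offset": [0.58, 0, 0], "yaw": 0, "claw": 1},
    {"offset": [0.68, 0, 0], "yaw": 0, "claw": 1},
    {"offset": [0.78, 0, 0], "yaw": 0, "claw": 1},
    {"offset": [0.84, 0, 0], "yaw": 0, "claw": 1},
    {"offset": [0.88, 0, 0], "yaw": 0, "claw": 1},
    {"offset": [0.88, 0, 0], "yaw": 0, "claw": 1}
  ]
}}

```text
time: 32.98
ee_pos: [0.5555, 0.1237, 0.0642]
tcp_rot: [-180.0, 0.9, 89.8]
wrist_force: [-4.0, -45.2, 15.3]
opening: 0.0207
grasp_force: 51.9
```

Emit:
{"op": "servo_tool", "data": {
  "rows": [
    {"offset": [0.03, 0, 0], "yaw": 0, "claw": 1},
    {"offset": [0.03, 0, 0], "yaw": 0, "claw": 1}
  ]
}}

```text
time: 33.22
ee_pos: [0.5555, 0.1273, 0.0638]
tcp_rot: [-180.0, 0.8, 89.8]
wrist_force: [-3.7, -40.3, 12.0]
opening: 0.0208
grasp_force: 51.7
```

Emit:
{"op": "servo_tool", "data": {
  "rows": [
    {"offset": [-0.03, 0, 0], "yaw": 0, "claw": 1},
    {"offset": [-0.03, 0, 0], "yaw": 0, "claw": 0.5},
    {"offset": [-0.03, 0, 0], "yaw": 0, "claw": 0},
    {"offset": [-0.03, 0, 0], "yaw": 0, "claw": 0},
    {"offset": [-0.03, 0, -0.2], "yaw": 0, "claw": 0},
    {"offset": [-0.03, 0, -0.6], "yaw": 0, "claw": 0},
    {"offset": [-0.4, -0.2, -0.9], "yaw": 0, "claw": 0},
    {"offset": [-0.9, -0.5, -0.9], "yaw": 0, "claw": 0},
    {"offset": [-1, -0.8, -0.9], "yaw": 0, "claw": 0}
  ]
}}

```text
time: 34.35
ee_pos: [0.4754, 0.0322, 0.1536]
tcp_rot: [180.0, 0.0, 90.0]
wrist_force: [-0.6, 0.4, 0.5]
opening: 0.0855
grasp_force: 0.0
```

Emit:
{"op": "servo_tool", "data": {
  "rows": [
    {"offset": [-0.5, -0.5, 0], "yaw": 0, "claw": 0},
    {"offset": [-1, -1, 0], "yaw": 0, "claw": 0},
    {"offset": [-1, -1, 0], "yaw": 0, "claw": 0}
  ]
}}

```text
time: 34.72
ee_pos: [0.3746, -0.0675, 0.1535]
tcp_rot: [180.0, 0.0, 90.0]
wrist_force: [0.8, -0.3, 0.2]
opening: 0.0854
grasp_force: 0.0
```

```bash
python3 - <<'E'
from h import *
st(); snap('top','t8'); snap('side','s8')
p=cv2.imread('pics/t8.png'); c=p[110:250,150:350]; a=cv2.resize(c,None,fx=4,fy=4,interpolation=cv2.INTER_CUBIC)
cv2.imwrite('pics/c10.png',a)
E
```

```text
{'time': 34.725, 'q': [-10.222, -19.429, -22.895, 86.491, -0.002, 79.794], 'ee_pos': [0.375, -0.068, 0.154], 'tcp_rot': [179.959, 0.009, 89.984], 'wrist_force': [0.828, -0.252, 0.184], 'opening': 0.085, 'grasp_force': 0.0}
```

View pics/c10.png

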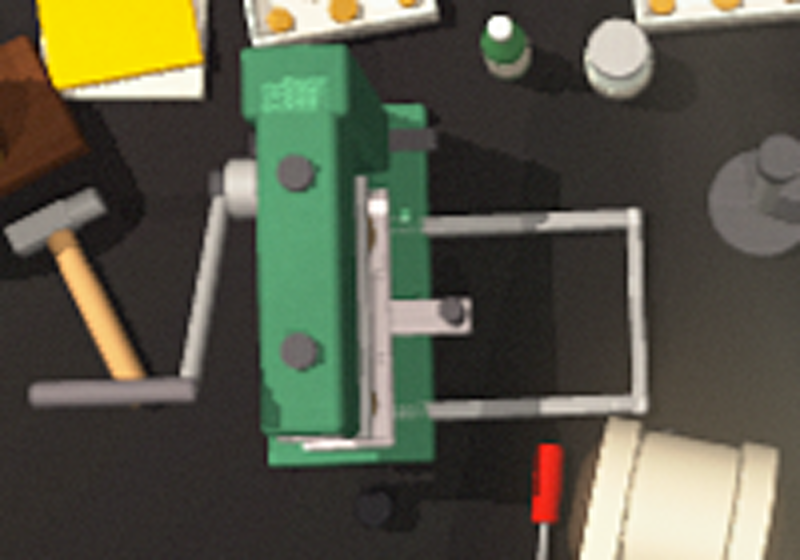

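```bash
python3 - <<'E'
from h import *
d2=np.load('pics/t2.npy');d8=np.load('pics/t8.npy')
p2=cv2.imread('pics/t2.png')[:,:,2].astype(int);p8=cv2.imread('pics/t8.png')
def knob(d,u0,v0):
    I=camera_info('top');q=[]
    T=np.array(I['cam_to_world'])
    for v in range(v0-6,v0+7):
        for u in range(u0-6,u0+7):
            dd=d[v,u]
            P=T[:3,:3]@(np.array([(u-I['cx'])/I['fx'],-(v-I['cy'])/I['fy'],-1])*dd)+T[:3,3]
            if .07<P[2]<.09:q.append(P)
    q=np.array(q);return len(q),q.mean(0),(q.min(0)+q.max(0))/2
print(knob(d2,308,186));print(knob(d8,263,187))
E
```

```text
(32, array([ 0.5630864 , -0.03380358,  0.07934559]), array([ 0.5635526 , -0.0343026 ,  0.07938841]))
(30, array([0.55581981, 0.12549779, 0.0804955 ]), array([0.55607448, 0.12573672, 0.08015256]))
```

```bash
python3 - <<'E'
from h import *
I=camera_info('top');T=np.array(I['cam_to_world'])
d=np.load('pics/t8.npy')
v,u=np.mgrid[0:400,0:640]
R=np.stack([(u-I['cx'])/I['fx'],-(v-I['cy'])/I['fy'],-np.ones_like(u,float)],-1)*d[...,None]
P=R@T[:3,:3].T+T[:3,3]
np.save('pics/P8.npy',P)
x,y,z=P[...,0],P[...,1],P[...,2]
a=(abs(z-.25)<.008)&(y>.1)&(y<.3)&(x>.4)&(x<.8)
for x0 in (.50,.55,.60,.65,.70):
    s=a&(abs(x-x0)<.01); print('head',x0,y[s].min(),y[s].max(), 'ctr',y[s].mean())
g=(abs(z-.012)<.012)&(y>.05)&(y<.2)
p=cv2.cvtColor(cv2.imread('pics/t8.png'),cv2.COLOR_BGR2HSV); G=cv2.inRange(p,(60,90,40),(90,255,255))>0
for x0 in (.45,.5,.55,.62,.7):
    s=g&G&(abs(x-x0)<.008); print('base',x0,y[s].min(),np.median(z[s]))
print('rim', [ (round(float(y[(abs(z-.038)<.006)&(abs(x-x0)<.01)&(y>.1)&(y<.24)].min()),4)) for x0 in (.48,.52,.6,.63)])
E
```

```text
head 0.5 0.19051251300164182 0.25223241743833397 ctr 0.22065216321363737
head 0.55 0.19347404106263388 0.2581946776637148 ctr 0.22499111056888266
head 0.6 0.19549386509393651 0.29724850424160354 ctr 0.22731320208098438
head 0.65 0.1975201936739792 0.2606685793996387 ctr 0.22821276377725488
head 0.7 0.1895624140421493 0.274748621019759 ctr 0.23157249337896818
base 0.45 0.1464938267063435 0.020505018015271936
base 0.5 0.14738270966592856 0.019200950913039527Traceback (most recent call last):
  File "<stdin>", line 15, in <module>
    return umr_minimum(a, axis, None, out, keepdims, initial, where)
ValueError: zero-size array to reduction operation minimum which has no identity
```

Emit:
{"op": "servo_tool", "data": {
  "rows": [
    {"offset": [0.35, 0.5, 0], "yaw": 0, "claw": 1},
    {"offset": [0.7, 0.9, 0], "yaw": 0, "claw": 1},
    {"offset": [0.7, 0.9, 0], "yaw": 0, "claw": 1}
  ]
}}

```text
time: 35.2
ee_pos: [0.4686, 0.0068, 0.1521]
tcp_rot: [-179.9, -0.0, 90.3]
wrist_force: [-1.1, 0.4, 0.3]
opening: 0.0321
grasp_force: 0.0
```

Emit:
{"op": "servo_tool", "data": {
  "rows": [
    {"offset": [0.35, 0.5, 0], "yaw": 0, "claw": 1},
    {"offset": [0.72, 0.91, 0], "yaw": 0, "claw": 1},
    {"offset": [0.72, 0.91, 0.2], "yaw": 0, "claw": 1},
    {"offset": [0.72, 0.91, 0.6], "yaw": 0, "claw": 1},
    {"offset": [0.72, 0.91, 0.87], "yaw": 0, "claw": 1},
    {"offset": [0.72, 0.91, 0.87], "yaw": 0, "claw": 1}
  ]
}}

```text
time: 35.95
ee_pos: [0.5557, 0.0763, 0.064]
tcp_rot: [-179.7, 0.0, 90.1]
wrist_force: [-0.0, -0.3, 1.0]
opening: 0.0002
grasp_force: 0.0
```

Emit:
{"op": "servo_tool", "data": {
  "rows": [
    {"offset": [0.1, 0, 0], "yaw": 0, "claw": 1},
    {"offset": [0.2, 0, 0], "yaw": 0, "claw": 1},
    {"offset": [0.25, 0, 0], "yaw": 0, "claw": 1},
    {"offset": [0.25, 0, 0], "yaw": 0, "claw": 1}
  ]
}}

```text
time: 36.45
ee_pos: [0.5577, 0.1, 0.0677]
tcp_rot: [179.9, 0.2, 90.1]
wrist_force: [-0.5, -9.0, 4.3]
opening: 0.0
grasp_force: 4.8
```

Emit:
{"op": "servo_tool", "data": {
  "rows": [
    {"offset": [0.03, 0, 0], "yaw": 0, "claw": 1},
    {"offset": [0.03, 0, 0], "yaw": 0, "claw": 1}
  ]
}}

```text
time: 36.7
ee_pos: [0.5577, 0.1002, 0.0677]
tcp_rot: [179.9, 0.5, 89.9]
wrist_force: [-0.4, -24.9, 6.4]
opening: -0.0002
grasp_force: 12.7
```

Emit:
{"op": "servo_tool", "data": {
  "rows": [
    {"offset": [0.02, 0, 0], "yaw": 0, "claw": 1},
    {"offset": [0.02, 0, 0], "yaw": 0, "claw": 1}
  ]
}}

```text
time: 36.95
ee_pos: [0.5577, 0.1003, 0.0677]
tcp_rot: [179.9, 0.7, 89.8]
wrist_force: [-0.7, -35.6, 8.3]
opening: -0.0
grasp_force: 18.0
```

Emit:
{"op": "servo_tool", "data": {
  "rows": [
    {"offset": [-0.2, 0, 0], "yaw": 0, "claw": 1},
    {"offset": [-0.3, 0, -0.5], "yaw": 0, "claw": 1},
    {"offset": [-0.4, -0.3, -1], "yaw": 0, "claw": 0.5},
    {"offset": [-0.4, -0.6, -1], "yaw": 0, "claw": 0.5},
    {"offset": [-0.4, -1, -1], "yaw": 0, "claw": 0.5}
  ]
}}

```text
time: 37.58
ee_pos: [0.4568, 0.0659, 0.1674]
tcp_rot: [179.9, -0.0, 90.1]
wrist_force: [-0.5, 0.8, 1.0]
opening: 0.0426
grasp_force: 0.0
```

Emit:
{"op": "servo_tool", "data": {
  "rows": [
    {"offset": [0, -0.4, -0.5], "yaw": 0, "claw": 0.5},
    {"offset": [0, -0.8, -1], "yaw": 0, "claw": 0.5},
    {"offset": [0, -1, -1], "yaw": 0, "claw": 0.5}
  ]
}}

```text
time: 37.95
ee_pos: [0.3565, 0.0659, 0.2705]
tcp_rot: [179.6, -0.1, 90.1]
wrist_force: [0.9, 0.2, -0.3]
opening: 0.0429
grasp_force: 0.0
```

Emit:
{"op": "servo_tool", "data": {
  "rows": [
    {"offset": [0.5, 0, -0.5], "yaw": 0, "claw": 0.5},
    {"offset": [1, 0, -1], "yaw": 0, "claw": 0.5},
    {"offset": [1, 0, -1], "yaw": 0, "claw": 0.5}
  ]
}}

```text
time: 38.33
ee_pos: [0.3568, 0.1677, 0.3691]
tcp_rot: [179.8, -0.1, 90.2]
wrist_force: [0.8, -0.5, 0.4]
opening: 0.0424
grasp_force: 0.0
```

```bash
python3 - <<'E'
from h import *
st()
P=np.load('pics/P8.npy'); x,y,z=P[...,0],P[...,1],P[...,2]
m=(z>.30)&(z<.345)&(y>.22)&(y<.45)&(x>.40)&(x<.52); print(m.sum())
v,u=np.nonzero(m)
q=P[m]
for y0 in np.arange(.24,.42,.02):
    s=abs(q[:,1]-y0)<.01
    if s.any(): print(round(y0,2),s.sum(),q[s].mean(0).round(4),q[s][:,0].min().round(4),q[s][:,0].max().round(4),q[s][:,2].max().round(4))
print(q[:,1].min(),q[:,1].max())
m=(z>.20)&(z<.31)&(y>.26)&(y<.36)&(x>.44)&(x<.72); r=P[m]
for x0 in np.arange(.46,.72,.02):
    s=abs(r[:,0]-x0)<.01
    if s.any(): print('rod',round(x0,2),r[s].mean(0).round(4),r[s][:,1].min().round(4),r[s][:,1].max().round(4))
E
```

```text
{'time': 38.325, 'q': [25.151, -11.715, 7.522, 109.009, 0.041, 114.911], 'ee_pos': [0.357, 0.168, 0.369], 'tcp_rot': [179.811, -0.133, 90.24], 'wrist_force': [0.786, -0.496, 0.445], 'opening': 0.042, 'grasp_force': 0.0}
318
0.28 44 [0.4802 0.2867 0.3178] 0.4591 0.506 0.3333
0.3 65 [0.4748 0.298  0.3228] 0.4563 0.5088 0.3366
0.32 49 [0.4646 0.32   0.3281] 0.4558 0.4738 0.3372
0.34 42 [0.4632 0.3396 0.3287] 0.4556 0.4737 0.3337
0.36 41 [0.4625 0.3601 0.3289] 0.4552 0.4704 0.336
0.38 46 [0.4616 0.3805 0.3289] 0.4522 0.4702 0.3387
0.4 31 [0.4607 0.3969 0.3283] 0.4523 0.4699 0.337
0.28368613850974167 0.40517281082359696
rod 0.48 [0.4872 0.2864 0.3085] 0.2864 0.2864
rod 0.5 [0.5004 0.29   0.3038] 0.2837 0.2983
rod 0.52 [0.5202 0.2914 0.2898] 0.2859 0.2991
rod 0.54 [0.5401 0.2925 0.2768] 0.2873 0.2999
rod 0.56 [0.5594 0.2935 0.2627] 0.2878 0.3005
rod 0.58 [0.5792 0.2942 0.2483] 0.288 0.3024
rod 0.6 [0.5997 0.2958 0.2339] 0.2899 0.3048
rod 0.62 [0.6216 0.2853 0.2179] 0.2678 0.3028
rod 0.64 [0.6402 0.2855 0.222 ] 0.26 0.3056
rod 0.66 [0.6567 0.2785 0.2204] 0.2603 0.305
rod 0.68 [0.6847 0.2662 0.2448] 0.2601 0.2743
rod 0.7 [0.6998 0.2677 0.2501] 0.2605 0.2747
```

Emit:
{"op": "servo_tool", "data": {
  "rows": [
    {"offset": [0, 0, -0.3], "yaw": 0, "claw": 0},
    {"offset": [0.5, 0, -0.4], "yaw": 0, "claw": 0},
    {"offset": [0.9, 0.1, -0.4], "yaw": 0, "claw": 0},
    {"offset": [0.9, 0.3, -0.4], "yaw": 0, "claw": 0}
  ]
}}

```text
time: 38.83
ee_pos: [0.3866, 0.2581, 0.4064]
tcp_rot: [-180.0, -0.1, 90.3]
wrist_force: [1.1, -0.5, -0.7]
opening: 0.0856
grasp_force: 0.0
```

Emit:
{"op": "servo_tool", "data": {
  "rows": [
    {"offset": [0.5, 0.4, 0], "yaw": -0.013, "claw": 0},
    {"offset": [0.93, 0.76, 0], "yaw": -0.013, "claw": 0},
    {"offset": [0.93, 0.76, 0], "yaw": -0.013, "claw": 0},
    {"offset": [0.93, 0.76, 0], "yaw": -0.013, "claw": 0}
  ]
}}

```text
time: 39.33
ee_pos: [0.4625, 0.3489, 0.4061]
tcp_rot: [-180.0, 0.0, 92.5]
wrist_force: [0.3, -0.3, -0.5]
opening: 0.0854
grasp_force: 0.0
```

Descend 0.082 and grip.

Emit:
{"op": "servo_tool", "data": {
  "rows": [
    {"offset": [0.02, 0, 0.4], "yaw": 0, "claw": 0},
    {"offset": [0.02, 0, 0.7], "yaw": 0, "claw": 0},
    {"offset": [0.02, 0, 0.82], "yaw": 0, "claw": 0},
    {"offset": [0.02, 0, 0.82], "yaw": 0, "claw": 0},
    {"offset": [0.02, 0, 0.82], "yaw": 0, "claw": 0.5},
    {"offset": [0.02, 0, 0.82], "yaw": 0, "claw": 0.9},
    {"offset": [0.02, 0, 0.82], "yaw": 0, "claw": 0.9},
    {"offset": [0.02, 0, 0.82], "yaw": 0, "claw": 0.9},
    {"offset": [0.02, 0, 0.82], "yaw": 0, "claw": 0.9}
  ],
  "squeeze": 80
}}

```text
time: 40.45
ee_pos: [0.4626, 0.3508, 0.3246]
tcp_rot: [180.0, -0.0, 92.4]
wrist_force: [-0.9, 0.7, 3.0]
opening: 0.0164
grasp_force: 77.9
```

Emit:
{"op": "servo_tool", "data": {
  "rows": [
    {"offset": [0, -0.05, 0.08], "yaw": 0, "claw": 0.9},
    {"offset": [0, -0.1, 0.155], "yaw": 0, "claw": 0.9},
    {"offset": [0, -0.14, 0.235], "yaw": 0, "claw": 0.9},
    {"offset": [0, -0.185, 0.315], "yaw": 0, "claw": 0.9},
    {"offset": [0, -0.22, 0.4], "yaw": 0, "claw": 0.9},
    {"offset": [0, -0.255, 0.485], "yaw": 0, "claw": 0.9},
    {"offset": [0, -0.28, 0.57], "yaw": 0, "claw": 0.9},
    {"offset": [0, -0.31, 0.66], "yaw": 0, "claw": 0.9},
    {"offset": [0, -0.33, 0.75], "yaw": 0, "claw": 0.9},
    {"offset": [0, -0.35, 0.84], "yaw": 0, "claw": 0.9},
    {"offset": [0, -0.35, 0.84], "yaw": 0, "claw": 0.9}
  ]
}}

```text
time: 41.82
ee_pos: [0.4281, 0.3493, 0.2399]
tcp_rot: [179.9, -0.0, 92.4]
wrist_force: [5.9, -0.3, 3.6]
opening: 0.0168
grasp_force: 83.6
```

Emit:
{"op": "servo_tool", "data": {
  "rows": [
    {"offset": [0, -0.015, 0.09], "yaw": 0, "claw": 0.9},
    {"offset": [0, -0.025, 0.18], "yaw": 0, "claw": 0.9},
    {"offset": [0, -0.03, 0.27], "yaw": 0, "claw": 0.9},
    {"offset": [0, -0.03, 0.365], "yaw": 0, "claw": 0.9},
    {"offset": [0, -0.03, 0.455], "yaw": 0, "claw": 0.9},
    {"offset": [0, -0.025, 0.55], "yaw": 0, "claw": 0.9},
    {"offset": [0, -0.01, 0.64], "yaw": 0, "claw": 0.9},
    {"offset": [0, 0, 0.73], "yaw": 0, "claw": 0.9},
    {"offset": [0, 0.015, 0.8], "yaw": 0, "claw": 0.9},
    {"offset": [0, 0.03, 0.86], "yaw": 0, "claw": 0.9},
    {"offset": [0, 0.03, 0.88], "yaw": 0, "claw": 0.9},
    {"offset": [0, 0.03, 0.88], "yaw": 0, "claw": 0.9}
  ]
}}

```text
time: 43.32
ee_pos: [0.4297, 0.3494, 0.153]
tcp_rot: [-179.9, -0.0, 92.5]
wrist_force: [-6.8, -1.2, 9.9]
opening: 0.0167
grasp_force: 92.1
```

Emit:
{"op": "servo_tool", "data": {
  "rows": [
    {"offset": [0, 0.005, 0.02], "yaw": 0, "claw": 0.9},
    {"offset": [0, 0.005, 0.02], "yaw": 0, "claw": 0.9}
  ]
}}

```text
time: 43.58
ee_pos: [0.4301, 0.3494, 0.1512]
tcp_rot: [-179.9, -0.0, 92.5]
wrist_force: [-7.0, -0.2, 11.9]
opening: 0.0168
grasp_force: 92.2
```

Emit:
{"op": "servo_tool", "data": {
  "rows": [
    {"offset": [0, 0.005, 0.02], "yaw": 0, "claw": 0.9},
    {"offset": [0, 0.005, 0.02], "yaw": 0, "claw": 0.9}
  ]
}}

```text
time: 43.82
ee_pos: [0.4305, 0.3495, 0.1493]
tcp_rot: [-179.9, -0.0, 92.5]
wrist_force: [-7.8, -1.0, 12.8]
opening: 0.0167
grasp_force: 92.3
```

```bash
python3 - <<'E'
from h import *
st(); snap('side','s9')
p=cv2.imread('pics/s9.png'); c=p[130:330,180:380]; a=cv2.resize(c,None,fx=3,fy=3,interpolation=cv2.INTER_CUBIC)
cv2.imwrite('pics/c11.png',a)
E
```

```text
{'time': 43.825, 'q': [39.031, 4.802, -1.606, 83.624, 0.075, 126.561], 'ee_pos': [0.431, 0.349, 0.149], 'tcp_rot': [-179.93, -0.041, 92.47], 'wrist_force': [-7.796, -1.0, 12.774], 'opening': 0.017, 'grasp_force': 92.326}
```

View pics/c11.png

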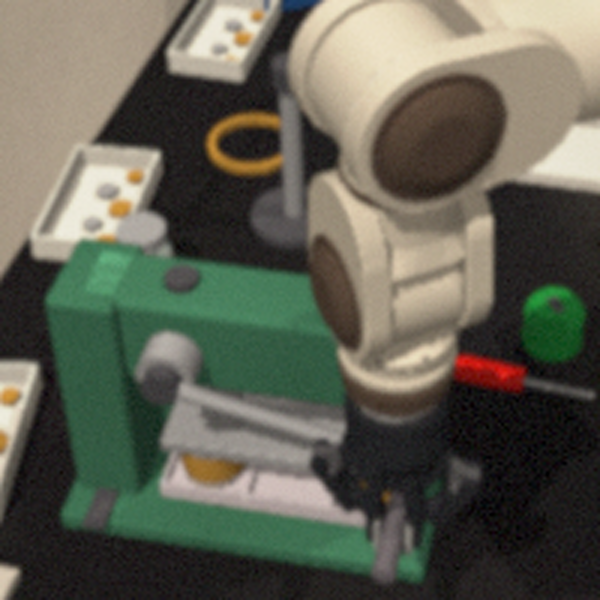

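Emit:
{"op": "servo_tool", "data": {
  "rows": [
    {"offset": [0, 0.007, 0.03], "yaw": 0, "claw": 0.9},
    {"offset": [0, 0.007, 0.03], "yaw": 0, "claw": 0.9}
  ]
}}

```text
time: 44.12
ee_pos: [0.4313, 0.3495, 0.1464]
tcp_rot: [-179.9, -0.0, 92.5]
wrist_force: [-9.4, -1.8, 12.8]
opening: 0.0168
grasp_force: 92.4
```

Emit:
{"op": "servo_tool", "data": {
  "rows": [
    {"offset": [0, 0.007, 0.03], "yaw": 0, "claw": 0.9},
    {"offset": [0, 0.007, 0.03], "yaw": 0, "claw": 0.9}
  ]
}}

```text
time: 44.38
ee_pos: [0.4316, 0.3496, 0.1454]
tcp_rot: [-180.0, -0.1, 92.5]
wrist_force: [-16.4, -5.5, 26.8]
opening: 0.0167
grasp_force: 93.9
```

Emit:
{"op": "servo_tool", "data": {
  "rows": [
    {"offset": [0, 0.007, 0.03], "yaw": 0, "claw": 0.9},
    {"offset": [0, 0.007, 0.03], "yaw": 0, "claw": 0.9}
  ]
}}

```text
time: 44.62
ee_pos: [0.4317, 0.3496, 0.1437]
tcp_rot: [-179.9, -0.2, 92.5]
wrist_force: [-18.7, -8.0, 37.3]
opening: 0.0167
grasp_force: 97.0
```

Emit:
{"op": "servo_tool", "data": {
  "rows": [
    {"offset": [0, -0.01, -0.04], "yaw": 0, "claw": 0.9},
    {"offset": [0, -0.02, -0.1], "yaw": 0, "claw": 0.9},
    {"offset": [0, -0.04, -0.19], "yaw": 0, "claw": 0.9},
    {"offset": [0, -0.05, -0.28], "yaw": 0, "claw": 0.9},
    {"offset": [0, -0.06, -0.37], "yaw": 0, "claw": 0.9},
    {"offset": [0, -0.065, -0.46], "yaw": 0, "claw": 0.9},
    {"offset": [0, -0.065, -0.55], "yaw": 0, "claw": 0.9},
    {"offset": [0, -0.065, -0.64], "yaw": 0, "claw": 0.9},
    {"offset": [0, -0.06, -0.73], "yaw": 0, "claw": 0.9},
    {"offset": [0, -0.045, -0.82], "yaw": 0, "claw": 0.9},
    {"offset": [0, -0.035, -0.91], "yaw": 0, "claw": 0.9},
    {"offset": [0, -0.035, -0.91], "yaw": 0, "claw": 0.9}
  ]
}}

```text
time: 46.12
ee_pos: [0.427, 0.3492, 0.2309]
tcp_rot: [-179.6, 0.0, 92.5]
wrist_force: [-23.7, -2.0, 9.8]
opening: 0.0165
grasp_force: 85.2
```

Emit:
{"op": "servo_tool", "data": {
  "rows": [
    {"offset": [0, -0.02, -0.09], "yaw": 0, "claw": 0.9},
    {"offset": [0, 0.0, -0.18], "yaw": 0, "claw": 0.9},
    {"offset": [0, 0.03, -0.265], "yaw": 0, "claw": 0.9},
    {"offset": [0, 0.06, -0.35], "yaw": 0, "claw": 0.9},
    {"offset": [0, 0.095, -0.435], "yaw": 0, "claw": 0.9},
    {"offset": [0, 0.13, -0.52], "yaw": 0, "claw": 0.9},
    {"offset": [0, 0.17, -0.6], "yaw": 0, "claw": 0.9},
    {"offset": [0, 0.215, -0.685], "yaw": 0, "claw": 0.9},
    {"offset": [0, 0.215, -0.685], "yaw": 0, "claw": 0.9}
  ]
}}

```text
time: 47.25
ee_pos: [0.4486, 0.3502, 0.301]
tcp_rot: [-179.7, -0.1, 92.5]
wrist_force: [-24.6, -0.6, 13.2]
opening: 0.0164
grasp_force: 80.3
```

Emit:
{"op": "servo_tool", "data": {
  "rows": [
    {"offset": [0, 0.02, -0.05], "yaw": 0, "claw": 0.9},
    {"offset": [0, 0.05, -0.1], "yaw": 0, "claw": 0.9},
    {"offset": [0, 0.05, -0.1], "yaw": 0, "claw": 0.9}
  ]
}}

```text
time: 47.62
ee_pos: [0.4539, 0.3505, 0.3111]
tcp_rot: [-179.8, -0.1, 92.5]
wrist_force: [-23.3, -0.9, 14.4]
opening: 0.0167
grasp_force: 79.2
```

Emit:
{"op": "servo_tool", "data": {
  "rows": [
    {"offset": [0, 0.02, -0.03], "yaw": 0, "claw": 0.9},
    {"offset": [0, 0.03, -0.05], "yaw": 0, "claw": 0.9},
    {"offset": [0, 0.03, -0.05], "yaw": 0, "claw": 0.9}
  ]
}}

```text
time: 48.0
ee_pos: [0.4565, 0.3506, 0.3156]
tcp_rot: [-179.7, -0.1, 92.5]
wrist_force: [-23.0, -0.9, 13.3]
opening: 0.0168
grasp_force: 79.0
```

```bash
python3 - <<'E'
from h import *
st(); _,d=snap('top','t10')
I=camera_info('top');T=np.array(I['cam_to_world'])
v,u=np.mgrid[0:400,0:640]
P=(np.stack([(u-I['cx'])/I['fx'],-(v-I['cy'])/I['fy'],-np.ones_like(u,float)],-1)*d[...,None])@T[:3,:3].T+T[:3,3]
x,y,z=P[...,0],P[...,1],P[...,2]
m=(z>.15)&(z<.345)&(y>.275)&(y<.31)&(x>.40)&(x<.66); r=P[m]
for x0 in np.arange(.42,.62,.02):
    s=abs(r[:,0]-x0)<.01
    if s.any(): print('rod',round(x0,2),s.sum(),r[s].mean(0).round(4))
E
```

```text
{'time': 48.0, 'q': [37.407, 10.86, 23.682, 103.015, 0.255, 124.904], 'ee_pos': [0.457, 0.351, 0.316], 'tcp_rot': [-179.696, -0.099, 92.502], 'wrist_force': [-23.047, -0.88, 13.253], 'opening': 0.017, 'grasp_force': 79.046}
rod 0.46 67 [0.4595 0.2964 0.3183]
rod 0.48 29 [0.4796 0.2892 0.3073]
rod 0.5 31 [0.4994 0.2905 0.2937]
rod 0.52 31 [0.5201 0.2917 0.2809]
rod 0.54 28 [0.541  0.2924 0.2684]
rod 0.56 24 [0.5605 0.2933 0.2557]
rod 0.58 28 [0.5798 0.2945 0.2434]
rod 0.6 25 [0.6004 0.2959 0.2302]
```

Emit:
{"op": "servo_tool", "data": {
  "rows": [
    {"offset": [0, 0.02, -0.03], "yaw": 0, "claw": 0.9},
    {"offset": [0, 0.05, -0.07], "yaw": 0, "claw": 0.9},
    {"offset": [0, 0.07, -0.09], "yaw": 0, "claw": 0.9},
    {"offset": [0, 0.07, -0.09], "yaw": 0, "claw": 0.9}
  ]
}}

```text
time: 48.55
ee_pos: [0.4628, 0.3509, 0.3255]
tcp_rot: [-179.7, -0.1, 92.5]
wrist_force: [-28.1, -0.2, 17.8]
opening: 0.0166
grasp_force: 78.8
```

Emit:
{"op": "servo_tool", "data": {
  "rows": [
    {"offset": [0, 0.01, -0.02], "yaw": 0, "claw": 0.9},
    {"offset": [0, 0.01, -0.02], "yaw": 0, "claw": 0.9}
  ]
}}

```text
time: 48.8
ee_pos: [0.4631, 0.3509, 0.3259]
tcp_rot: [-179.5, -0.1, 92.5]
wrist_force: [-30.1, 0.2, 9.5]
opening: 0.0168
grasp_force: 78.7
```

Emit:
{"op": "servo_tool", "data": {
  "rows": [
    {"offset": [0, -0.01, 0], "yaw": 0, "claw": 0.8},
    {"offset": [0, -0.01, 0], "yaw": 0, "claw": 0.5},
    {"offset": [0, -0.01, 0], "yaw": 0, "claw": 0},
    {"offset": [0, -0.01, 0], "yaw": 0, "claw": 0},
    {"offset": [0, -0.01, -0.4], "yaw": 0, "claw": 0},
    {"offset": [0, -0.01, -0.8], "yaw": 0, "claw": 0},
    {"offset": [-0.4, -0.3, -0.9], "yaw": 0.013, "claw": 0},
    {"offset": [-0.9, -0.8, -0.9], "yaw": 0.013, "claw": 0},
    {"offset": [-1, -0.8, -0.9], "yaw": 0.013, "claw": 0}
  ]
}}

```text
time: 49.92
ee_pos: [0.3901, 0.2455, 0.416]
tcp_rot: [179.9, -0.0, 90.0]
wrist_force: [-1.2, -0.2, 0.2]
opening: 0.0852
grasp_force: 0.0
```

Emit:
{"op": "servo_tool", "data": {
  "rows": [
    {"offset": [-0.5, 0, 0.3], "yaw": 0, "claw": 0},
    {"offset": [-1, 0, 0.6], "yaw": 0, "claw": 0},
    {"offset": [-1, 0, 0.8], "yaw": 0, "claw": 0}
  ]
}}

```text
time: 50.3
ee_pos: [0.3926, 0.1451, 0.334]
tcp_rot: [180.0, 0.0, 89.9]
wrist_force: [0.4, 1.1, 0.5]
opening: 0.0854
grasp_force: 0.0
```

Emit:
{"op": "servo_tool", "data": {
  "rows": [
    {"offset": [-0.5, 0.3, 0.3], "yaw": 0, "claw": 0},
    {"offset": [-1, 0.4, 0.6], "yaw": 0, "claw": 0},
    {"offset": [-1, 0.4, 0.6], "yaw": 0, "claw": 0}
  ]
}}

```text
time: 50.68
ee_pos: [0.4326, 0.0447, 0.2723]
tcp_rot: [-179.8, 0.1, 89.8]
wrist_force: [-0.5, 0.1, -0.2]
opening: 0.0856
grasp_force: 0.0
```

```bash
cat > chk.py <<'E'
from h import *
import sys
st(); _,d=snap('top','t'+sys.argv[1])
I=camera_info('top');T=np.array(I['cam_to_world'])
v,u=np.mgrid[0:400,0:640]
P=(np.stack([(u-I['cx'])/I['fx'],-(v-I['cy'])/I['fy'],-np.ones_like(u,float)],-1)*d[...,None])@T[:3,:3].T+T[:3,3]
np.save('pics/P.npy',P)
x,y,z=P[...,0],P[...,1],P[...,2]
m=(z>.2)&(z<.345)&(y>.275)&(y<.305)&(x>.50)&(x<.60); r=P[m]
if m.sum()>20: print('rod deg',np.degrees(np.arctan(np.polyfit(r[:,0],r[:,2],1)[0])))
m=(z>.07)&(z<.1)&(abs(x-.558)<.03)&(y>-.06)&(y<.15); r=P[m]
if len(r): print('knob',len(r),r.mean(0).round(4))
E
python3 chk.py 11
```

```text
{'time': 50.675, 'q': [5.923, -9.971, -2.209, 97.972, -0.039, 96.127], 'ee_pos': [0.433, 0.045, 0.272], 'tcp_rot': [-179.796, 0.061, 89.796], 'wrist_force': [-0.521, 0.109, -0.186], 'opening': 0.086, 'grasp_force': 0.0}
rod deg -34.71011387045372
knob 21 [0.5582 0.1252 0.0808]
```

Emit:
{"op": "servo_tool", "data": {
  "rows": [
    {"offset": [0.3, 0.5, 0], "yaw": 0, "claw": 0},
    {"offset": [0.7, 0.9, 0.2], "yaw": 0, "claw": 0},
    {"offset": [0.79, 1, 0.6], "yaw": 0, "claw": 0},
    {"offset": [0.79, 1, 1], "yaw": 0, "claw": 0},
    {"offset": [0.79, 1, 1], "yaw": 0, "claw": 0}
  ]
}}

```text
time: 51.35
ee_pos: [0.5311, 0.1279, 0.1726]
tcp_rot: [-179.7, 0.1, 90.2]
wrist_force: [-0.5, -0.2, 1.3]
opening: 0.0851
grasp_force: 0.0
```

Emit:
{"op": "servo_tool", "data": {
  "rows": [
    {"offset": [0, 0.25, 0.2], "yaw": 0, "claw": 0},
    {"offset": [0, 0.25, 0.6], "yaw": 0, "claw": 0},
    {"offset": [0, 0.25, 0.9], "yaw": 0, "claw": 0},
    {"offset": [0, 0.25, 0.98], "yaw": 0, "claw": 0},
    {"offset": [0, 0.25, 0.98], "yaw": 0, "claw": 0}
  ]
}}

```text
time: 51.98
ee_pos: [0.5579, 0.1273, 0.0787]
tcp_rot: [179.9, -0.0, 90.1]
wrist_force: [-0.0, 1.0, -0.2]
opening: 0.0855
grasp_force: 0.0
```

Down 14 mm, grip, then draw out.

Emit:
{"op": "servo_tool", "data": {
  "rows": [
    {"offset": [-0.02, 0, 0.14], "yaw": 0, "claw": 0},
    {"offset": [-0.02, 0, 0.14], "yaw": 0, "claw": 0.5},
    {"offset": [-0.02, 0, 0.14], "yaw": 0, "claw": 1},
    {"offset": [-0.02, 0, 0.14], "yaw": 0, "claw": 1},
    {"offset": [-0.02, 0, 0.14], "yaw": 0, "claw": 1},
    {"offset": [-0.02, 0, 0.14], "yaw": 0, "claw": 1}
  ],
  "squeeze": 60
}}

```text
time: 52.72
ee_pos: [0.5555, 0.1249, 0.0634]
tcp_rot: [-179.8, -0.0, 90.1]
wrist_force: [-10.9, 0.3, 9.1]
opening: 0.0206
grasp_force: 59.6
```

Emit:
{"op": "servo_tool", "data": {
  "rows": [
    {"offset": [-0.04, 0, 0], "yaw": 0, "claw": 1},
    {"offset": [-0.12, 0, 0], "yaw": 0, "claw": 1},
    {"offset": [-0.22, 0.01, 0], "yaw": 0, "claw": 1},
    {"offset": [-0.32, 0.01, 0], "yaw": 0, "claw": 1},
    {"offset": [-0.42, 0.02, 0], "yaw": 0, "claw": 1},
    {"offset": [-0.52, 0.02, 0], "yaw": 0, "claw": 1},
    {"offset": [-0.62, 0.03, 0], "yaw": 0, "claw": 1},
    {"offset": [-0.72, 0.03, 0], "yaw": 0, "claw": 1},
    {"offset": [-0.8, 0.035, 0], "yaw": 0, "claw": 1},
    {"offset": [-0.8, 0.035, 0], "yaw": 0, "claw": 1}
  ]
}}

```text
time: 53.98
ee_pos: [0.5593, 0.0441, 0.0634]
tcp_rot: [-179.8, 0.0, 90.0]
wrist_force: [-10.7, -2.6, 9.9]
opening: 0.0209
grasp_force: 59.6
```

Emit:
{"op": "servo_tool", "data": {
  "rows": [
    {"offset": [-0.08, 0, 0], "yaw": 0, "claw": 1},
    {"offset": [-0.18, 0.01, 0], "yaw": 0, "claw": 1},
    {"offset": [-0.28, 0.01, 0], "yaw": 0, "claw": 1},
    {"offset": [-0.38, 0.02, 0], "yaw": 0, "claw": 1},
    {"offset": [-0.48, 0.02, 0], "yaw": 0, "claw": 1},
    {"offset": [-0.58, 0.03, 0], "yaw": 0, "claw": 1},
    {"offset": [-0.68, 0.03, 0], "yaw": 0, "claw": 1},
    {"offset": [-0.76, 0.035, 0], "yaw": 0, "claw": 1},
    {"offset": [-0.82, 0.035, 0], "yaw": 0, "claw": 1},
    {"offset": [-0.86, 0.04, 0], "yaw": 0, "claw": 1},
    {"offset": [-0.86, 0.04, 0], "yaw": 0, "claw": 1}
  ]
}}

```text
time: 55.35
ee_pos: [0.5634, -0.0415, 0.0634]
tcp_rot: [-179.8, 0.0, 90.1]
wrist_force: [-11.8, -2.1, 9.9]
opening: 0.0206
grasp_force: 59.7
```

Travel is 0.166 so far with no stop yet; on in small steps.

Emit:
{"op": "servo_tool", "data": {
  "rows": [
    {"offset": [-0.03, 0, 0], "yaw": 0, "claw": 1},
    {"offset": [-0.05, 0, 0], "yaw": 0, "claw": 1},
    {"offset": [-0.05, 0, 0], "yaw": 0, "claw": 1}
  ]
}}

```text
time: 55.72
ee_pos: [0.5635, -0.0449, 0.0634]
tcp_rot: [-179.9, -0.1, 90.1]
wrist_force: [-10.2, 7.9, 8.9]
opening: 0.0205
grasp_force: 59.6
```

Emit:
{"op": "servo_tool", "data": {
  "rows": [
    {"offset": [-0.02, 0, 0], "yaw": 0, "claw": 1},
    {"offset": [-0.02, 0, 0], "yaw": 0, "claw": 1},
    {"offset": [-0.02, 0, 0], "yaw": 0, "claw": 1}
  ]
}}

```text
time: 56.1
ee_pos: [0.5635, -0.045, 0.0634]
tcp_rot: [-179.8, -0.3, 90.2]
wrist_force: [-9.9, 18.6, 10.1]
opening: 0.0204
grasp_force: 59.7
```

Emit:
{"op": "servo_tool", "data": {
  "rows": [
    {"offset": [0.02, 0, 0], "yaw": 0, "claw": 0.5},
    {"offset": [0.02, 0, 0], "yaw": 0, "claw": 0},
    {"offset": [0.02, 0, 0], "yaw": 0, "claw": 0},
    {"offset": [0, 0, -0.3], "yaw": 0, "claw": 0},
    {"offset": [0, 0, -0.7], "yaw": 0, "claw": 0},
    {"offset": [0, 0, -1], "yaw": 0, "claw": 0},
    {"offset": [-0.5, -0.5, -1], "yaw": 0, "claw": 0},
    {"offset": [-1, -1, -1], "yaw": 0, "claw": 0},
    {"offset": [-1, -1, -1], "yaw": 0, "claw": 0}
  ]
}}

```text
time: 57.22
ee_pos: [0.4632, -0.1502, 0.1632]
tcp_rot: [180.0, 0.0, 89.9]
wrist_force: [0.5, 0.2, 0.2]
opening: 0.0856
grasp_force: 0.0
```

Emit:
{"op": "servo_tool", "data": {
  "rows": [
    {"offset": [0, -0.5, -0.3], "yaw": -0.06, "claw": 0},
    {"offset": [0, -0.5, -0.6], "yaw": -0.12, "claw": 0},
    {"offset": [0, -0.5, -0.6], "yaw": -0.18, "claw": 0},
    {"offset": [0, -0.5, -0.6], "yaw": -0.24, "claw": 0},
    {"offset": [0, -0.5, -0.6], "yaw": -0.3, "claw": 0},
    {"offset": [0, -0.5, -0.6], "yaw": -0.36, "claw": 0},
    {"offset": [0, -0.5, -0.6], "yaw": -0.42, "claw": 0},
    {"offset": [0, -0.5, -0.6], "yaw": -0.48, "claw": 0},
    {"offset": [0, -0.5, -0.6], "yaw": -0.5, "claw": 0},
    {"offset": [0, -0.5, -0.6], "yaw": -0.5, "claw": 0}
  ]
}}

```text
time: 58.48
ee_pos: [0.4155, -0.1483, 0.2228]
tcp_rot: [-180.0, 0.0, -179.9]
wrist_force: [0.3, 0.4, 0.1]
opening: 0.0853
grasp_force: 0.0
```

```bash
python3 chk.py 12; python3 - <<'E'
import cv2,numpy as np
P=np.load('pics/P.npy');x,y,z=P[...,0],P[...,1],P[...,2]
for n,cx,cy in [('A',.632,.0555),('B',.4805,.0503)]:
    m=(np.hypot(x-cx,y-cy)<.045)&(z>.06)&(z<.1); r=P[m]
    print(n,m.sum(),r.mean(0).round(4),((r.min(0)+r.max(0))/2).round(4),np.median(r[:,2]).round(4))
p=cv2.imread('pics/t12.png'); c=p[110:270,240:440]; cv2.imwrite('pics/c12.png',cv2.resize(c,None,fx=4,fy=4,interpolation=cv2.INTER_CUBIC)[:600])
E
```

```text
{'time': 58.475, 'q': [-19.642, -10.409, -8.106, 92.291, 0.004, -19.695], 'ee_pos': [0.415, -0.148, 0.223], 'tcp_rot': [-180.0, 0.013, -179.946], 'wrist_force': [0.275, 0.404, 0.096], 'opening': 0.085, 'grasp_force': 0.0}
rod deg -34.78535429744627
knob 31 [ 0.5643 -0.0435  0.0793]
A 235 [0.6344 0.0601 0.076 ] [0.6344 0.0605 0.0731] 0.0761
B 233 [0.4783 0.0478 0.0762] [0.4782 0.0473 0.0753] 0.0763
```

View pics/c12.png

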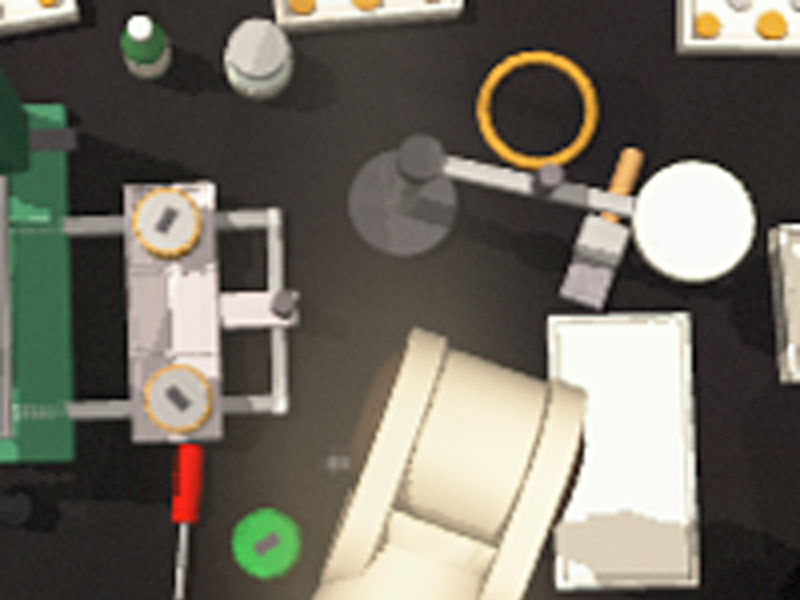

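Emit:
{"op": "servo_tool", "data": {
  "rows": [
    {"offset": [-0.3, 0.5, 0], "yaw": 0, "claw": 0},
    {"offset": [-0.6, 1, 0], "yaw": 0, "claw": 0},
    {"offset": [-0.6, 1, 0], "yaw": 0, "claw": 0}
  ]
}}

```text
time: 58.9
ee_pos: [0.4762, -0.0454, 0.2223]
tcp_rot: [180.0, -0.0, -179.8]
wrist_force: [-0.8, -0.7, -0.0]
opening: 0.0856
grasp_force: 0.0
```

Emit:
{"op": "servo_tool", "data": {
  "rows": [
    {"offset": [0, 0.5, 0], "yaw": 0, "claw": 0},
    {"offset": [-0.03, 0.97, 0], "yaw": 0, "claw": 0},
    {"offset": [-0.03, 0.97, 0.3], "yaw": 0, "claw": 0},
    {"offset": [-0.03, 0.97, 0.7], "yaw": 0, "claw": 0},
    {"offset": [-0.03, 0.97, 1], "yaw": 0, "claw": 0},
    {"offset": [-0.03, 0.97, 1], "yaw": 0, "claw": 0}
  ]
}}

```text
time: 59.65
ee_pos: [0.4764, 0.0481, 0.121]
tcp_rot: [-180.0, -0.2, 180.0]
wrist_force: [-1.0, -0.9, 0.3]
opening: 0.0853
grasp_force: 0.0
```

Emit:
{"op": "servo_tool", "data": {
  "rows": [
    {"offset": [0, 0, 0.25], "yaw": 0, "claw": 0},
    {"offset": [0, 0, 0.48], "yaw": 0, "claw": 0},
    {"offset": [0, 0, 0.53], "yaw": 0, "claw": 0},
    {"offset": [0, 0, 0.53], "yaw": 0, "claw": 0},
    {"offset": [0, 0, 0.53], "yaw": 0, "claw": 0.2},
    {"offset": [0, 0, 0.53], "yaw": 0, "claw": 0.6},
    {"offset": [0, 0, 0.53], "yaw": 0, "claw": 0.6},
    {"offset": [0, 0, 0.53], "yaw": 0, "claw": 0.6}
  ],
  "squeeze": 40
}}

```text
time: 60.65
ee_pos: [0.4785, 0.0487, 0.0715]
tcp_rot: [-180.0, 0.1, -179.9]
wrist_force: [-2.1, -1.8, 7.9]
opening: 0.0586
grasp_force: 41.9
```

Emit:
{"op": "servo_tool", "data": {
  "rows": [
    {"offset": [0, 0, -0.1], "yaw": 0, "claw": 0.6},
    {"offset": [0, 0, -0.4], "yaw": 0, "claw": 0.6},
    {"offset": [0, 0, -0.8], "yaw": 0, "claw": 0.6},
    {"offset": [0, 0, -0.9], "yaw": 0, "claw": 0.6}
  ]
}}

```text
time: 61.15
ee_pos: [0.4787, 0.0489, 0.1625]
tcp_rot: [180.0, 0.2, -179.9]
wrist_force: [0.4, -1.0, -2.9]
opening: 0.0585
grasp_force: 44.3
```

Emit:
{"op": "servo_tool", "data": {
  "rows": [
    {"offset": [0.1, -0.3, 0], "yaw": 0, "claw": 0.6},
    {"offset": [0.2, -0.7, 0], "yaw": 0, "claw": 0.6},
    {"offset": [0.25, -1, 0], "yaw": 0, "claw": 0.6}
  ]
}}

```text
time: 61.52
ee_pos: [0.4521, -0.0523, 0.1588]
tcp_rot: [180.0, -0.1, -179.9]
wrist_force: [0.6, 0.2, -2.6]
opening: 0.0587
grasp_force: 44.3
```

Emit:
{"op": "servo_tool", "data": {
  "rows": [
    {"offset": [0.1, -0.5, 0], "yaw": 0, "claw": 0.6},
    {"offset": [0.25, -1, 0], "yaw": 0, "claw": 0.6}
  ]
}}

```text
time: 61.78
ee_pos: [0.4274, -0.1524, 0.1587]
tcp_rot: [180.0, -0.1, -179.9]
wrist_force: [0.6, -0.2, -3.3]
opening: 0.0588
grasp_force: 44.4
```

Emit:
{"op": "servo_tool", "data": {
  "rows": [
    {"offset": [0.1, -0.5, 0], "yaw": 0, "claw": 0.6},
    {"offset": [0.25, -1, 0], "yaw": 0, "claw": 0.6}
  ]
}}

```text
time: 62.02
ee_pos: [0.4024, -0.2527, 0.1588]
tcp_rot: [180.0, -0.0, -179.9]
wrist_force: [1.0, -0.2, -2.5]
opening: 0.0589
grasp_force: 44.4
```

Emit:
{"op": "servo_tool", "data": {
  "rows": [
    {"offset": [0.1, -0.4, 0], "yaw": 0, "claw": 0.6},
    {"offset": [0.2, -0.8, 0], "yaw": 0, "claw": 0.6},
    {"offset": [0.25, -1, 0], "yaw": 0, "claw": 0.6},
    {"offset": [0.25, -1, 0], "yaw": 0, "claw": 0.6},
    {"offset": [0.25, -1, 0.4], "yaw": 0, "claw": 0.6},
    {"offset": [0.25, -1, 0.8], "yaw": 0, "claw": 0.6},
    {"offset": [0.25, -1, 0.8], "yaw": 0, "claw": 0.6},
    {"offset": [0.25, -1, 0.8], "yaw": 0, "claw": 0.6}
  ]
}}

```text
time: 63.02
ee_pos: [0.3791, -0.3512, 0.0813]
tcp_rot: [-180.0, 0.1, -179.9]
wrist_force: [-0.2, 0.1, -1.8]
opening: 0.0585
grasp_force: 44.8
```

Emit:
{"op": "servo_tool", "data": {
  "rows": [
    {"offset": [0, -0.05, 0.15], "yaw": 0, "claw": 0.6},
    {"offset": [0, -0.05, 0.27], "yaw": 0, "claw": 0.6},
    {"offset": [0, -0.05, 0.34], "yaw": 0, "claw": 0.6},
    {"offset": [0, -0.05, 0.34], "yaw": 0, "claw": 0.6},
    {"offset": [0, -0.05, 0.34], "yaw": 0, "claw": 0.6}
  ]
}}

```text
time: 63.65
ee_pos: [0.3783, -0.3564, 0.0457]
tcp_rot: [180.0, -0.0, -179.9]
wrist_force: [0.4, -0.3, -2.3]
opening: 0.0586
grasp_force: 45.2
```

Emit:
{"op": "servo_tool", "data": {
  "rows": [
    {"offset": [0, 0, 0.005], "yaw": 0, "claw": 0.6},
    {"offset": [0, 0, 0.005], "yaw": 0, "claw": 0.25},
    {"offset": [0, 0, 0.005], "yaw": 0, "claw": 0.1},
    {"offset": [0, 0, 0.005], "yaw": 0, "claw": 0.1},
    {"offset": [0, 0, -0.25], "yaw": 0, "claw": 0.1},
    {"offset": [0, 0, -0.6], "yaw": 0, "claw": 0.1},
    {"offset": [0, 0, -1], "yaw": 0, "claw": 0},
    {"offset": [0, 0, -1], "yaw": 0, "claw": 0}
  ]
}}

```text
time: 64.65
ee_pos: [0.3795, -0.3575, 0.1491]
tcp_rot: [-179.8, 0.2, -179.9]
wrist_force: [0.9, -1.3, 0.1]
opening: 0.0854
grasp_force: 0.0
```

Emit:
{"op": "servo_tool", "data": {
  "rows": [
    {"offset": [0, 0.5, -0.2], "yaw": 0, "claw": 0},
    {"offset": [-0.1, 1, -0.2], "yaw": 0, "claw": 0}
  ]
}}

```text
time: 64.9
ee_pos: [0.3881, -0.2557, 0.1661]
tcp_rot: [-180.0, 0.0, 180.0]
wrist_force: [0.9, -0.8, 0.4]
opening: 0.0857
grasp_force: 0.0
```

Emit:
{"op": "servo_tool", "data": {
  "rows": [
    {"offset": [-0.1, 0.5, 0], "yaw": 0, "claw": 0},
    {"offset": [-0.3, 1, 0], "yaw": 0, "claw": 0}
  ]
}}

```text
time: 65.15
ee_pos: [0.4178, -0.1548, 0.1651]
tcp_rot: [180.0, -0.0, -180.0]
wrist_force: [1.4, -0.4, -0.3]
opening: 0.0853
grasp_force: 0.0
```

Emit:
{"op": "servo_tool", "data": {
  "rows": [
    {"offset": [-0.1, 0.5, 0], "yaw": 0, "claw": 0},
    {"offset": [-0.3, 1, 0], "yaw": 0, "claw": 0}
  ]
}}

```text
time: 65.4
ee_pos: [0.4478, -0.0546, 0.1651]
tcp_rot: [-180.0, -0.0, -179.9]
wrist_force: [1.5, -1.2, 0.6]
opening: 0.0856
grasp_force: 0.0
```

Emit:
{"op": "servo_tool", "data": {
  "rows": [
    {"offset": [-0.4, 0.5, 0], "yaw": 0, "claw": 0},
    {"offset": [-0.9, 1, 0], "yaw": 0, "claw": 0},
    {"offset": [-0.9, 1, 0], "yaw": 0, "claw": 0}
  ]
}}

```text
time: 65.78
ee_pos: [0.539, 0.0465, 0.1637]
tcp_rot: [180.0, -0.1, -179.7]
wrist_force: [-1.1, -0.7, -0.6]
opening: 0.0851
grasp_force: 0.0
```

Emit:
{"op": "servo_tool", "data": {
  "rows": [
    {"offset": [-0.5, 0.17, 0], "yaw": 0, "claw": 0},
    {"offset": [-0.94, 0.17, 0], "yaw": 0, "claw": 0},
    {"offset": [-0.94, 0.17, 0], "yaw": 0, "claw": 0},
    {"offset": [-0.94, 0.17, 0.3], "yaw": 0, "claw": 0},
    {"offset": [-0.94, 0.17, 0.6], "yaw": 0, "claw": 0},
    {"offset": [-0.94, 0.17, 0.6], "yaw": 0, "claw": 0},
    {"offset": [-0.94, 0.17, 0.6], "yaw": 0, "claw": 0}
  ]
}}

```text
time: 66.65
ee_pos: [0.6317, 0.0607, 0.1072]
tcp_rot: [180.0, 0.1, -179.9]
wrist_force: [-0.3, 0.5, 1.6]
opening: 0.0857
grasp_force: 0.0
```

Emit:
{"op": "servo_tool", "data": {
  "rows": [
    {"offset": [-0.01, 0, 0.2], "yaw": 0, "claw": 0},
    {"offset": [-0.01, 0, 0.38], "yaw": 0, "claw": 0},
    {"offset": [-0.01, 0, 0.38], "yaw": 0, "claw": 0},
    {"offset": [-0.01, 0, 0.38], "yaw": 0, "claw": 0},
    {"offset": [-0.01, 0, 0.38], "yaw": 0, "claw": 0.2},
    {"offset": [-0.01, 0, 0.38], "yaw": 0, "claw": 0.6},
    {"offset": [-0.01, 0, 0.38], "yaw": 0, "claw": 0.6},
    {"offset": [-0.01, 0, 0.38], "yaw": 0, "claw": 0.6}
  ],
  "squeeze": 40
}}

```text
time: 67.65
ee_pos: [0.6332, 0.061, 0.0688]
tcp_rot: [180.0, 0.1, -179.9]
wrist_force: [-1.1, -0.6, 5.7]
opening: 0.0588
grasp_force: 43.9
```

Emit:
{"op": "servo_tool", "data": {
  "rows": [
    {"offset": [0, 0, -0.1], "yaw": 0, "claw": 0.6},
    {"offset": [0, 0, -0.4], "yaw": 0, "claw": 0.6},
    {"offset": [0, 0, -0.8], "yaw": 0, "claw": 0.6},
    {"offset": [0, 0, -1], "yaw": 0, "claw": 0.6},
    {"offset": [0.3, 0, -1], "yaw": 0, "claw": 0.6},
    {"offset": [0.7, 0, -1], "yaw": 0, "claw": 0.6},
    {"offset": [1, 0, -1], "yaw": 0, "claw": 0.6}
  ]
}}

```text
time: 68.53
ee_pos: [0.5311, 0.0608, 0.1677]
tcp_rot: [-180.0, -0.1, -179.9]
wrist_force: [0.8, -1.1, -3.7]
opening: 0.059
grasp_force: 44.3
```

Emit:
{"op": "servo_tool", "data": {
  "rows": [
    {"offset": [0.3, -0.3, 0], "yaw": 0, "claw": 0.6},
    {"offset": [0.6, -0.7, 0], "yaw": 0, "claw": 0.6},
    {"offset": [0.8, -1, 0], "yaw": 0, "claw": 0.6}
  ]
}}

```text
time: 68.9
ee_pos: [0.4514, -0.0402, 0.1679]
tcp_rot: [-180.0, -0.0, -179.9]
wrist_force: [0.6, 0.2, -3.6]
opening: 0.059
grasp_force: 44.4
```

Emit:
{"op": "servo_tool", "data": {
  "rows": [
    {"offset": [0, -0.5, 0], "yaw": 0, "claw": 0.6},
    {"offset": [0, -1, 0], "yaw": 0, "claw": 0.6}
  ]
}}

```text
time: 69.15
ee_pos: [0.4526, -0.1405, 0.1682]
tcp_rot: [-180.0, 0.0, -179.9]
wrist_force: [0.7, 0.3, -2.7]
opening: 0.0591
grasp_force: 44.5
```

Emit:
{"op": "servo_tool", "data": {
  "rows": [
    {"offset": [0, -0.5, 0], "yaw": 0, "claw": 0.6},
    {"offset": [0, -1, 0], "yaw": 0, "claw": 0.6}
  ]
}}

```text
time: 69.4
ee_pos: [0.4528, -0.2408, 0.168]
tcp_rot: [180.0, -0.0, -179.9]
wrist_force: [0.9, 0.1, -2.9]
opening: 0.0589
grasp_force: 44.5
```

Emit:
{"op": "servo_tool", "data": {
  "rows": [
    {"offset": [0, -0.4, 0], "yaw": 0, "claw": 0.6},
    {"offset": [-0.1, -0.8, 0], "yaw": 0, "claw": 0.6},
    {"offset": [-0.2, -1, 0], "yaw": 0, "claw": 0.6},
    {"offset": [-0.2, -1, 0.2], "yaw": 0, "claw": 0.6},
    {"offset": [-0.2, -1, 0.5], "yaw": 0, "claw": 0.6},
    {"offset": [-0.2, -1, 0.8], "yaw": 0, "claw": 0.6},
    {"offset": [-0.2, -1, 0.8], "yaw": 0, "claw": 0.6},
    {"offset": [-0.2, -1, 0.8], "yaw": 0, "claw": 0.6}
  ]
}}

```text
time: 70.4
ee_pos: [0.4737, -0.3394, 0.0891]
tcp_rot: [-180.0, 0.0, -179.9]
wrist_force: [-0.0, 0.5, -3.3]
opening: 0.0588
grasp_force: 44.6
```

Emit:
{"op": "servo_tool", "data": {
  "rows": [
    {"offset": [0, -0.18, 0], "yaw": 0, "claw": 0.6},
    {"offset": [0, -0.18, 0.15], "yaw": 0, "claw": 0.6},
    {"offset": [0, -0.18, 0.3], "yaw": 0, "claw": 0.6},
    {"offset": [0, -0.18, 0.4], "yaw": 0, "claw": 0.6},
    {"offset": [0, -0.18, 0.45], "yaw": 0, "claw": 0.6},
    {"offset": [0, -0.18, 0.45], "yaw": 0, "claw": 0.6},
    {"offset": [0, -0.18, 0.45], "yaw": 0, "claw": 0.6}
  ]
}}

```text
time: 71.28
ee_pos: [0.4735, -0.3572, 0.0429]
tcp_rot: [-180.0, 0.0, -179.9]
wrist_force: [-0.3, 0.3, -3.1]
opening: 0.0589
grasp_force: 44.9
```

Emit:
{"op": "servo_tool", "data": {
  "rows": [
    {"offset": [0, 0, 0.005], "yaw": 0, "claw": 0.6},
    {"offset": [0, 0, 0.005], "yaw": 0, "claw": 0.25},
    {"offset": [0, 0, 0.005], "yaw": 0, "claw": 0.1},
    {"offset": [0, 0, 0.005], "yaw": 0, "claw": 0.1},
    {"offset": [0, 0, -0.25], "yaw": 0, "claw": 0.1},
    {"offset": [0, 0, -0.6], "yaw": 0, "claw": 0.1},
    {"offset": [0, 0, -1], "yaw": 0, "claw": 0},
    {"offset": [0, 0, -1], "yaw": 0, "claw": 0}
  ]
}}

```text
time: 72.28
ee_pos: [0.4747, -0.3582, 0.1465]
tcp_rot: [-179.8, 0.3, -179.9]
wrist_force: [0.4, -0.6, 0.1]
opening: 0.085
grasp_force: 0.0
```

Emit:
{"op": "servo_tool", "data": {
  "rows": [
    {"offset": [0.5, 0.5, -0.5], "yaw": 0, "claw": 0},
    {"offset": [0.8, 1, -0.5], "yaw": 0, "claw": 0},
    {"offset": [0.8, 1, -0.5], "yaw": 0, "claw": 0}
  ]
}}

```text
time: 72.65
ee_pos: [0.3919, -0.2556, 0.1932]
tcp_rot: [-180.0, 0.0, -179.9]
wrist_force: [0.4, -0.7, -0.2]
opening: 0.0855
grasp_force: 0.0
```

Emit:
{"op": "servo_tool", "data": {
  "rows": [
    {"offset": [0, 0.5, 0], "yaw": 0, "claw": 0},
    {"offset": [0, 1, 0], "yaw": 0, "claw": 0},
    {"offset": [0, 1, 0], "yaw": 0, "claw": 0}
  ]
}}

```text
time: 73.03
ee_pos: [0.3932, -0.1553, 0.1922]
tcp_rot: [180.0, -0.0, -179.7]
wrist_force: [0.9, -0.1, 1.0]
opening: 0.0851
grasp_force: 0.0
```

```bash
python3 chk.py 13; python3 - <<'E'
import cv2,numpy as np
P=np.load('pics/P.npy');x,y,z=P[...,0],P[...,1],P[...,2]
for n,cx,cy in [('A',.475,-.357),('B',.38,-.357)]:
    m=(np.hypot(x-cx,y-cy)<.045)&(z>.03)&(z<.08); r=P[m]
    if len(r): print(n,m.sum(),r.mean(0).round(4),np.median(r[:,2]).round(4),np.percentile(r[:,2],[10,90]).round(4))
p=cv2.imread('pics/t13.png'); c=p[110:270,240:440]; cv2.imwrite('pics/c13.png',cv2.resize(c,None,fx=4,fy=4,interpolation=cv2.INTER_CUBIC)[:600])
E
```

```text
{'time': 73.025, 'q': [-21.561, -13.252, -13.857, 89.412, 0.014, -21.844], 'ee_pos': [0.393, -0.155, 0.192], 'tcp_rot': [179.981, -0.011, -179.717], 'wrist_force': [0.918, -0.097, 1.014], 'opening': 0.085, 'grasp_force': 0.0}
rod deg -34.815742061873415
knob 33 [ 0.5634 -0.0386  0.0799]
A 238 [ 0.4759 -0.3512  0.0492] 0.0495 [0.0446 0.0535]
B 241 [ 0.3779 -0.3506  0.0494] 0.0493 [0.0447 0.054 ]
```

View pics/c13.png

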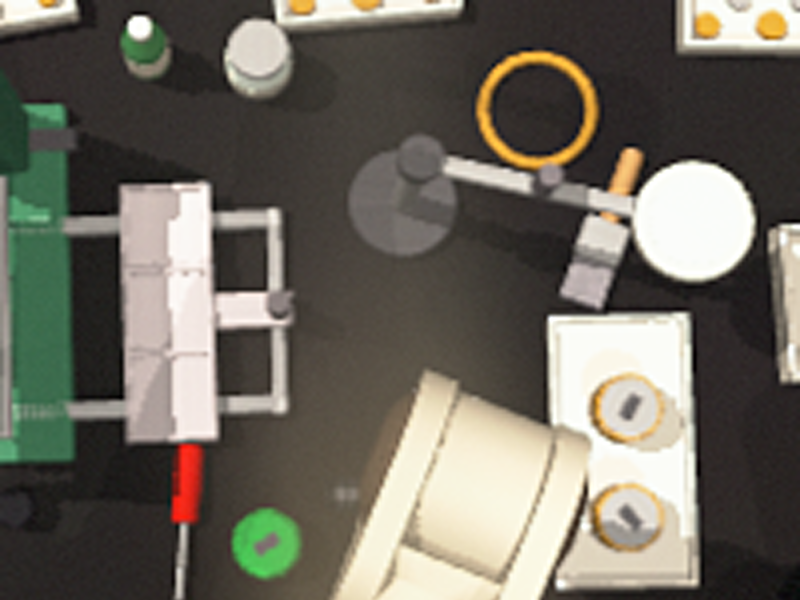

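Emit:
{"op": "servo_tool", "data": {
  "rows": [
    {"offset": [-0.3, 0.3, 0], "yaw": 0.06, "claw": 0},
    {"offset": [-0.6, 0.6, 0], "yaw": 0.12, "claw": 0},
    {"offset": [-1, 1, 0], "yaw": 0.18, "claw": 0},
    {"offset": [-1, 1, 0], "yaw": 0.24, "claw": 0},
    {"offset": [-1, 1, 0], "yaw": 0.3, "claw": 0},
    {"offset": [-1, 1, 0], "yaw": 0.36, "claw": 0},
    {"offset": [-1, 1, 0], "yaw": 0.42, "claw": 0},
    {"offset": [-1, 1, 0], "yaw": 0.48, "claw": 0},
    {"offset": [-1, 1, 0], "yaw": 0.5, "claw": 0},
    {"offset": [-1, 1, 0], "yaw": 0.5, "claw": 0}
  ]
}}

```text
time: 74.32
ee_pos: [0.4933, -0.0583, 0.192]
tcp_rot: [-179.9, 0.0, 90.0]
wrist_force: [0.0, -0.6, -0.3]
opening: 0.0853
grasp_force: 0.0
```

Emit:
{"op": "servo_tool", "data": {
  "rows": [
    {"offset": [0.14, 0.4, 0], "yaw": 0, "claw": 0},
    {"offset": [0.14, 0.7, 0], "yaw": 0, "claw": 0},
    {"offset": [0.14, 0.7, 0], "yaw": 0, "claw": 0},
    {"offset": [0.14, 0.7, 0.4], "yaw": 0, "claw": 0},
    {"offset": [0.14, 0.7, 0.9], "yaw": 0, "claw": 0},
    {"offset": [0.14, 0.7, 0.9], "yaw": 0, "claw": 0},
    {"offset": [0.14, 0.7, 0.9], "yaw": 0, "claw": 0}
  ]
}}

```text
time: 75.2
ee_pos: [0.5633, -0.0435, 0.1048]
tcp_rot: [179.9, 0.0, 90.1]
wrist_force: [0.8, 0.6, 1.3]
opening: 0.0854
grasp_force: 0.0
```

Emit:
{"op": "servo_tool", "data": {
  "rows": [
    {"offset": [0.03, 0, 0.2], "yaw": 0, "claw": 0},
    {"offset": [0.03, 0, 0.41], "yaw": 0, "claw": 0},
    {"offset": [0.03, 0, 0.41], "yaw": 0, "claw": 0.5},
    {"offset": [0.03, 0, 0.41], "yaw": 0, "claw": 1},
    {"offset": [0.03, 0, 0.41], "yaw": 0, "claw": 1},
    {"offset": [0.03, 0, 0.41], "yaw": 0, "claw": 1},
    {"offset": [0.03, 0, 0.41], "yaw": 0, "claw": 1},
    {"offset": [0, 0, 0.41], "yaw": 0, "claw": 1},
    {"offset": [-0.03, 0, 0.41], "yaw": 0, "claw": 1},
    {"offset": [-0.05, 0, 0.41], "yaw": 0, "claw": 1},
    {"offset": [-0.05, 0, 0.41], "yaw": 0, "claw": 1}
  ],
  "squeeze": 50
}}

```text
time: 76.58
ee_pos: [0.5634, -0.0447, 0.0632]
tcp_rot: [179.9, -0.4, 90.2]
wrist_force: [-2.2, 20.3, 7.0]
opening: 0.0205
grasp_force: 48.8
```

At the stop again (20 N). Release straight, lift and move clear.

Emit:
{"op": "servo_tool", "data": {
  "rows": [
    {"offset": [0.03, 0, 0], "yaw": 0, "claw": 1},
    {"offset": [0.03, 0, 0], "yaw": 0, "claw": 0.5},
    {"offset": [0.03, 0, 0], "yaw": 0, "claw": 0},
    {"offset": [0.03, 0, 0], "yaw": 0, "claw": 0},
    {"offset": [0.03, 0, -0.4], "yaw": 0, "claw": 0},
    {"offset": [0.03, 0, -0.9], "yaw": 0, "claw": 0},
    {"offset": [-0.4, -0.5, -1], "yaw": 0, "claw": 0},
    {"offset": [-0.8, -1, -1], "yaw": 0, "claw": 0},
    {"offset": [-0.8, -1, -1], "yaw": 0, "claw": 0},
    {"offset": [-0.8, -1, -1], "yaw": 0, "claw": 0}
  ]
}}

```text
time: 77.82
ee_pos: [0.4632, -0.1286, 0.162]
tcp_rot: [179.9, 0.0, 90.0]
wrist_force: [0.4, 0.5, 0.6]
opening: 0.0855
grasp_force: 0.0
```

```bash
python3 chk.py 14; python3 - <<'E'
import numpy as np
P=np.load('pics/P.npy');x,y,z=P[...,0],P[...,1],P[...,2]
for n,cx,cy in [('A',.475,-.357),('B',.38,-.357)]:
    m=(np.hypot(x-cx,y-cy)<.045)&(z>.03)&(z<.08); r=P[m]
    if len(r): print(n,m.sum(),r.mean(0).round(4))
E
```

```text
{'time': 77.825, 'q': [-15.521, -5.417, -10.38, 84.987, 0.012, 74.466], 'ee_pos': [0.463, -0.129, 0.162], 'tcp_rot': [179.949, 0.002, 90.013], 'wrist_force': [0.389, 0.499, 0.556], 'opening': 0.085, 'grasp_force': 0.0}
rod deg -35.15167617187513
knob 33 [ 0.5632 -0.0431  0.079 ]
A 238 [ 0.4759 -0.3511  0.0494]
B 241 [ 0.3779 -0.3504  0.0494]
```

Carriage out, lever up, both cases flat in the tray; handing in.

```bash
python3 -c "
from h import *
print(job_done())"
```

```text
the job is handed in; nothing more can be done
None
```

I've handed the job in: both brass cases present (there was no third) have their backs closed and stand flat in the white tray. The lever is up, the carriage is at its end stop and the magnifier is against its clear stop. I couldn't see the judge's verdict, only that the hand-in was accepted, at about 78 s of the 210 s.

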